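Load the panel reader for the next run

ROBOT

A 6-joint arm with a two-finger parallel gripper is mounted at the origin on the work surface. World frame = base frame: x ahead of the robot, y to its left, z up, the work surface at z = 0. Lengths are in m, angles in rad, forces in N, time in s.
With the tool pointing down it reaches from about 0.425 to 0.95 m from the base axis. Payload 3.5 kg.
Tool frame: the origin (TCP) lies midway between the tips of the shut fingers; the grasp point (between the pads) lies 19 mm behind it; z points along the fingers, y is the line along which they close (so a half turn about z gives the same grasp; the last joint's range is limited). The gripper opens to 85 mm and grips with 20 to 120 N. Pads are 22 mm wide; open, the fingers measure 114 mm over their backs; the gripper's body (76 mm by 85 mm) begins 54 mm behind the grasp point. The pads swing forward as they close: fully open they stand 13 mm farther back than shut.
Start: joints at [1.015, 0.286, 1.577, -0, 1.279, -0.15], TCP at [0.266, 0.62, 0.231] pointing down, gripper open.
Joint ranges: [-2.77, 2.77], [-0.9, 2.22], [0.21, 2.48], [-1.53, 4.67], [0.24, 2.81], [-2.84, 2.84]. Speed limits (rad/s): [2.79, 2.79, 3.14, 3.14, 3.14, 3.14].

INTERFACE

Orientations are given as a unit quaternion [x, y, z, w].
In Python, from plant import ctrl gives the robot as it stands.
- The arm moves only by the tool arm_command, never from a script. Its argument "steps" is one flat list of numbers, 5 for each row, row after row: the opening in per cent of the stroke, from 0 (shut) to 100 (fully open), then the shift along the tool's x, y, z each as a share of 25 mm, from -1 to 1, then the turn about the tool's z as a share of 0.1 rad, from -1 to 1. In form: [grip, tx, ty, tz, spin, grip, tx, ty, tz, spin, ...]. A call has 1 to 8 rows; each row shifts and turns the commanded pose from where the row before left it, along the tool's axes as they then stand; what a row does not reach is not made up. A row lasts 1/12 s, in which the tool goes at most 41.7 mm and 7.16 degrees, less where a joint would pass 70% of its speed; a pose out of reach is approached as far as the arm can. A call with a number of a shift or a turn outside -1 to 1 is refused whole. A call with a gripper value outside its range is refused whole. The fingers move at their own pace and stop on an object; "squeeze" is the grip in N (left out, the last holds). Time passes only in rows, so rows that do not move let the fingers close. It gives the time, the measured TCP pose, the force, the opening and the grip force at its end, in the units of the state.
- ctrl.get_state(): the state, without advancing time (a new reading comes with each control period).
- ctrl.read_camera(name): name is "scene" or "top" or "wrist"; returns the picture (384x512x3 uint8, red, green, blue); there is no depth.
- ctrl.camera_model(name): a dict with "intrinsics" (3x3 intrinsics, pixels), "rvec" (rotation vector, rad) and "tvec" (3), from world to camera coordinates, as OpenCV has them. Camera axes: x right, y down, z forward; pixel columns grow to the right and rows downward; lengths in m; the calibration is good to about 2 mm. The wrist camera is an equidistant fisheye: a pixel r from the principal point sees the ray r / f radians off the axis. A picture is of the moment at which its call begins: read the wrist's pose just before it. camera_model takes no time and is no camera call; for the wrist camera it gives the pose at the moment of the call.
- ctrl.sign_off(): hands the job in; it is judged then, once.
The state is a dict: "time": time; "qpos": joint angles; "dq": joint speeds; "joint_efforts": joint torques, N m; "eef_pos": TCP position; "tcp_rot": TCP orientation; "contact_force": force on the tool from outside, world axes, zero at the start; "wrist_torque": the same for the moment, N m; "opening": opening from 0.0 (shut) to 1.0 (fully open); "finger_force": force on a finger pad.
Only numpy, scipy, OpenCV 4.12 (cv2) and the standard library are available. Lean on these libraries where they do the work, as an engineer would, in place of code of your own. Each camera call takes 0.05 s, during which the arm holds its last target. There are 200 camera calls.

TASK

Get the reader ready for the next run: take the spent test panels out of its open drawer and put them in the yellow discard tub, then load every panel in the rack whose outline matches the sample panel lying on the blue pad, each standing on edge right down in a drawer slot of its own. Leave the panels of the other outline in the rack and the stack of Petri dishes alone, and finally push the drawer fully home until its catch snaps in.

Things in the scene. Friction and masses are not known exactly. Their poses are not given: they have to be found in the camera images.
- reader: Fixed reader: a white box 200 wide (y), 240 deep (x), its roof 128 mm above the bench (158 mm on the grey hump over its back 95 mm). Origin: bottom of its front face, middle; x points into it, z up. A drawer slides in and out of its front. Under the roof there is 10 mm of room above a panel that stands on the drawer floor.
- drawer_floor (a point): Centre of the drawer's floor, on its upper face, 16 mm above the bench; moves with the drawer. x points into the reader (the way the drawer is pushed home), y along the row of slots, z up. Four slots side by side, 40 mm apart in y, hold one panel each, on edge, length along x. 129 mm clear between drawer front and back wall; back wall 42 mm, side walls 33 mm high.
- drawer_lip (a point): Middle of the front edge of the aluminium pull lip (110 wide, 14 deep, 12 high) on the drawer's grey front, 112 mm above the bench; a good place to push, towards this point's +x. The front itself stands 14 mm behind this edge, is 196 wide and reaches from 8 to 122 mm above the bench.
- drawer (a joint): How far the drawer is open, m: 0 is fully home, 0.165 fully out. It rolls easily (about 1 N of friction). In the last 17 mm a sprung roller catch resists with about 5 N until some 7 mm from home, then snaps the drawer in and holds it at 0; let go before that and it rolls back open by about 20 mm. At 0 there is a hard stop.
- slot0 (a point): Drawer slot 0: centre of the slot on the drawer's floor (moves with the drawer); axes as drawer_floor. A panel stands right in it when its origin is here. Slot 13 mm wide and 32 mm deep, between prongs whose tips rise, on 45 degree lead-ins, to 46 mm above the floor.
- slot1 (a point): Drawer slot 1: centre of the slot on the drawer's floor (moves with the drawer); axes as drawer_floor. A panel stands right in it when its origin is here. Slot 13 mm wide and 32 mm deep, between prongs whose tips rise, on 45 degree lead-ins, to 46 mm above the floor.
- slot2 (a point): Drawer slot 2: centre of the slot on the drawer's floor (moves with the drawer); axes as drawer_floor. A panel stands right in it when its origin is here. Slot 13 mm wide and 32 mm deep, between prongs whose tips rise, on 45 degree lead-ins, to 46 mm above the floor.
- slot3 (a point): Drawer slot 3: centre of the slot on the drawer's floor (moves with the drawer); axes as drawer_floor. A panel stands right in it when its origin is here. Slot 13 mm wide and 32 mm deep, between prongs whose tips rise, on 45 degree lead-ins, to 46 mm above the floor.
- rack: Fixed aluminium slotted rack, 140 x 240 mm, base 8 mm thick, with six slots 40 mm apart along its y axis (at y = -100, -60 .. +100 mm); panels stand in them on edge, length along x. Prongs like the drawer's: slots 32 mm deep and 13 mm wide, prong tips 46 mm above the base; 28 mm high end lips. Origin: centre of the underside; z up.
- panel_a1: Fresh test panel standing in some slot of the rack. Plain kind: a full rectangle with square corners, 120 long, 90 high. 9 mm thick, 70 g, ivory plastic with dark red wells. Origin: middle of its lower long edge (underside); x along its length, y through its thickness, z from the lower edge up to the top edge. None if absent.
- panel_a2: Fresh test panel standing in some slot of the rack. Plain kind: a full rectangle with square corners, 120 long, 90 high. 9 mm thick, 70 g, ivory plastic with dark red wells. Origin: middle of its lower long edge (underside); x along its length, y through its thickness, z from the lower edge up to the top edge. None if absent.
- panel_a3: Fresh test panel standing in some slot of the rack. Plain kind: a full rectangle with square corners, 120 long, 90 high. 9 mm thick, 70 g, ivory plastic with dark red wells. Origin: middle of its lower long edge (underside); x along its length, y through its thickness, z from the lower edge up to the top edge. None if absent.
- panel_b1: Fresh test panel standing in some slot of the rack. Shouldered kind: 120 long, 90 high, but both upper corners are cut out square (each cut 30 long, 32 down), leaving a full-length lower part 58 high and a middle tab 60 long on top. 9 mm thick, 70 g, ivory plastic with dark red wells. Origin: middle of its lower long edge (underside); x along its length, y through its thickness, z from the lower edge up to the top edge. None if absent.
- panel_b2: Fresh test panel standing in some slot of the rack. Shouldered kind: 120 long, 90 high, but both upper corners are cut out square (each cut 30 long, 32 down), leaving a full-length lower part 58 high and a middle tab 60 long on top. 9 mm thick, 70 g, ivory plastic with dark red wells. Origin: middle of its lower long edge (underside); x along its length, y through its thickness, z from the lower edge up to the top edge. None if absent.
- panel_b3: Fresh test panel standing in some slot of the rack. Shouldered kind: 120 long, 90 high, but both upper corners are cut out square (each cut 30 long, 32 down), leaving a full-length lower part 58 high and a middle tab 60 long on top. 9 mm thick, 70 g, ivory plastic with dark red wells. Origin: middle of its lower long edge (underside); x along its length, y through its thickness, z from the lower edge up to the top edge. None if absent.
- spent1: Spent test panel, left standing in some slot of the drawer. Plain kind: a full rectangle with square corners, 120 long, 90 high. 9 mm thick, 70 g, ivory plastic with dark red wells. Origin: middle of its lower long edge (underside); x along its length, y through its thickness, z from the lower edge up to the top edge. None if absent.
- spent2: Spent test panel, left standing in some slot of the drawer. Shouldered kind: 120 long, 90 high, but both upper corners are cut out square (each cut 30 long, 32 down), leaving a full-length lower part 58 high and a middle tab 60 long on top. 9 mm thick, 70 g, ivory plastic with dark red wells. Origin: middle of its lower long edge (underside); x along its length, y through its thickness, z from the lower edge up to the top edge. None if absent.
- spent3: Spent test panel, left standing in some slot of the drawer. Plain kind: a full rectangle with square corners, 120 long, 90 high. 9 mm thick, 70 g, ivory plastic with dark red wells. Origin: middle of its lower long edge (underside); x along its length, y through its thickness, z from the lower edge up to the top edge. None if absent.
- spent4: Spent test panel, left standing in some slot of the drawer. Shouldered kind: 120 long, 90 high, but both upper corners are cut out square (each cut 30 long, 32 down), leaving a full-length lower part 58 high and a middle tab 60 long on top. 9 mm thick, 70 g, ivory plastic with dark red wells. Origin: middle of its lower long edge (underside); x along its length, y through its thickness, z from the lower edge up to the top edge. None if absent.
- sample_a: Sample panel lying flat on the blue bench pad beyond the rack (seen from the robot); only one of sample_a and sample_b is there, the other is None. Plain kind: a full rectangle with square corners, 120 long, 90 high. 9 mm thick. Origin: centre of its underside as it lies, z up, x along its length, its upper edge (as it would stand) towards +y.
- sample_b: Sample panel lying flat on the blue bench pad beyond the rack (seen from the robot); only one of sample_a and sample_b is there, the other is None. Shouldered kind: 120 long, 90 high, but both upper corners are cut out square (each cut 30 long, 32 down), leaving a full-length lower part 58 high and a middle tab 60 long on top. 9 mm thick. Origin: centre of its underside as it lies, z up, x along its length, its upper edge (as it would stand) towards +y.
- tub: Loose yellow plastic discard tub, open on top, 175 (x) x 160 (y) mm outside, 75 high, walls and floor 4 mm, 0.45 kg. Origin: centre of its underside; z up.
- dishes: Bystander: stack of Petri dishes, 94 mm across, 66 high, loose. Origin: centre of the underside.

How it is judged:
By the outcome, as a careful person would: the job done as asked, in the order asked, and still so for the second after the job is handed in, with the robot touching nothing.
Of panel_a1, panel_a2, panel_a3 only 2 to 3 are there at a start; the rules pass over those that are not, and their reading is None.
Of panel_b1, panel_b2, panel_b3 only 2 to 3 are there at a start; the rules pass over those that are not, and their reading is None.
Of spent1, spent2, spent3, spent4 only 2 to 3 are there at a start; the rules pass over those that are not, and their reading is None.
Of sample_a, sample_b only 1 to 1 are there at a start; the rules pass over those that are not, and their reading is None.
At some moment in a run one of tub, sample_a, sample_b may be knocked a few centimetres aside while the robot is not near it.
It also fails if it takes over 210 s, if anything falls off the work surface, if the arm or the gripper's body presses on something with over 40 N, if the wrist force passes 120 N, or if a joint passes its speed limit or range.

## Working session

There is one attempt and no reset: what is moved stays moved. The work goes in short steps, Python scripts to look and compute and a tool call to move; the robot and the scene stay as the last step left them, time stands still between calls to the robot, and variables do not carry over. Pictures are saved under pics/ and viewed, at most 14 in all, crops included, and the job is handed in when it is done.

Besides the shell and the picture viewer there is one more tool, called after "Emit:" in YAML: its name, and indented under it one key for each argument. arm_command: Moves the arm, as the interface text tells. Its arguments: {"type":"object","properties":{"steps":{"type":"array","items":{"type":"number"}},"squeeze":{"type":"number"}},"required":["steps"]}

```bash
mkdir -p pics; ls; python3 - <<'E'
from plant import ctrl
import cv2
s=ctrl.get_state();print(s)
for n in("scene","top"):
    cv2.imwrite(f"pics/{n}0.png",cv2.resize(ctrl.read_camera(n)[:,:,::-1],(800,600),interpolation=cv2.INTER_CUBIC))
    print(n,ctrl.camera_model(n))
E
```

```text
pics
{'time': 0.0, 'qpos': array([ 1.01502604e+00,  2.87190339e-01,  1.57817251e+00, -1.01786894e-05,
        1.27861628e+00, -1.50002554e-01]), 'dq': array([ 8.09677174e-05,  1.07948466e-03,  1.31302003e-03, -5.88165233e-04,
        2.18568570e-03,  6.29656842e-04]), 'joint_efforts': array([ 1.05745883e-03, -4.06000364e+01, -2.92615181e+01, -1.43444977e-04,
        5.93526711e-03, -4.43350530e-06]), 'eef_pos': array([0.26606357, 0.61963307, 0.22993317]), 'tcp_rot': array([ 2.01493295e-01,  9.79489167e-01, -1.12138942e-03, -4.07819241e-04]), 'contact_force': array([-0.69383538,  0.42338846,  0.00248597]), 'wrist_torque': array([-0.01891011, -0.00224161, -0.0001929 ]), 'finger_force': 0.0, 'opening': 0.9986880046734784}
scene {'intrinsics': array([[467.04756265,   0.        , 255.58886105],
       [  0.        , 467.04756265, 199.69650839],
       [  0.        ,   0.        ,   1.        ]]), 'rvec': array([ 0.80289384,  2.51491398, -1.16845666]), 'tvec': array([ 0.46524019, -0.13448573,  1.54870604])}
top {'intrinsics': array([[387.37835854,   0.        , 251.26801503],
       [  0.        , 387.37835854, 190.26332558],
       [  0.        ,   0.        ,   1.        ]]), 'rvec': array([ 2.09474259, -2.12336346,  0.17321942]), 'tvec': array([0.02797722, 0.60928879, 1.205084  ])}
```

View pics/scene0.png

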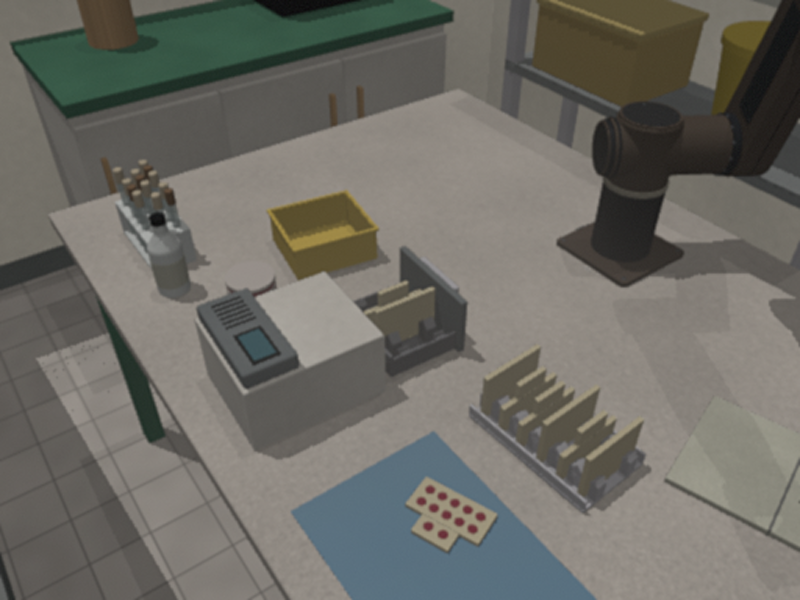

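View pics/top0.png

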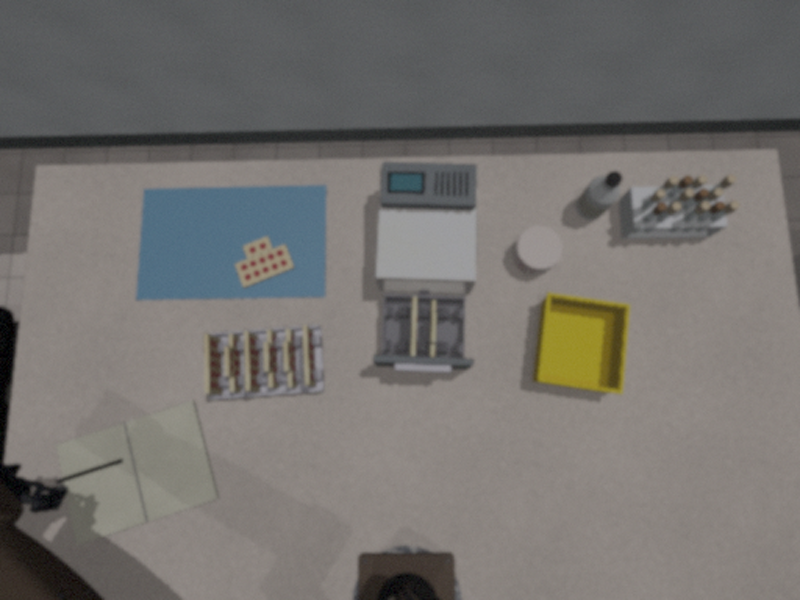

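The scene and top views show a shouldered sample on the blue pad at top (265,262). There are 6 rack panels at top x≈210–308; by scene they run plain, B, B, plain, B, plain starting from the reader side. Two spent panels stand in the drawer at top x≈415 and 433, and the tub is at (582,343). Next I measure roughly from the top camera.

```bash
cat > h.py <<'E'
import numpy as np,cv2
from scipy.spatial.transform import Rotation as R
from plant import ctrl
def cam(n):
    m=ctrl.camera_model(n);return m["intrinsics"],R.from_rotvec(m["rvec"]).as_matrix(),np.array(m["tvec"])
def ray(c,uv,fish=False):
    K,Rm,t=c; uv=np.atleast_2d(uv).astype(float)
    d=np.c_[(uv[:,0]-K[0,2])/K[0,0],(uv[:,1]-K[1,2])/K[1,1],np.ones(len(uv))]
    if fish:
        r=np.hypot(d[:,0],d[:,1])+1e-12; d=np.c_[d[:,0]/r*np.sin(r),d[:,1]/r*np.sin(r),np.cos(r)]
    return -Rm.T@t, d@Rm
def onz(c,uv,z,fish=False):
    o,d=ray(c,uv,fish); return (o+d*((z-o[2])/d[:,2])[:,None])[:,:2]
def proj(c,P,fish=False):
    K,Rm,t=c; p=np.atleast_2d(P)@Rm.T+t
    if fish:
        r=np.hypot(p[:,0],p[:,1])+1e-12; th=np.arctan2(r,p[:,2]); x,y=p[:,0]/r*th,p[:,1]/r*th
    else: x,y=p[:,0]/p[:,2],p[:,1]/p[:,2]
    return np.c_[x*K[0,0]+K[0,2],y*K[1,1]+K[1,2]]
def hsv(im,lo,hi): return cv2.inRange(cv2.cvtColor(im,cv2.COLOR_RGB2HSV),lo,hi)
def toolaxes():
    s=ctrl.get_state(); M=R.from_quat(s["tcp_rot"]).as_matrix(); return s["eef_pos"],M
def delta(target,yaw_y=None):
    """shift in tool axes (units of 25 mm) to target; spin (units .1rad) to bring tool y to heading yaw_y (rad, mod pi)"""
    p,M=toolaxes(); d=M.T@(np.array(target)-p)/.025
    y=np.arctan2(M[1,1],M[0,1]); out=[p.round(4),d.round(2),round(float(np.degrees(y)),2)]
    if yaw_y is not None:
        a=(yaw_y-y+np.pi/2)%np.pi-np.pi/2; out.append(round(-a/.1,2)) # tool z down
    return out
E
python3 - <<'E'
from h import *
im=ctrl.read_camera("top");np.save("top0.npy",im);c=cam("top")
print("camera centre",ray(c,[0,0])[0])
m=hsv(im,(15,40,90),(40,150,255))
n,l,st,ce=cv2.connectedComponentsWithStats(m)
for i in range(1,n):
    if st[i,4]>12: print("ivory",st[i],ce[i].round(1),onz(c,ce[i],.1).round(3))
m=hsv(im,(20,180,80),(35,255,255))
k=max(cv2.findContours(m,0,2)[0],key=cv2.contourArea)
r=cv2.minAreaRect(k);print("tub",r,onz(c,cv2.boxPoints(r),.075).round(3).tolist())
a=cv2.resize(im[200:265,120:215],None,fx=8,fy=8,interpolation=2)[:,:,::-1]
b=cv2.resize(im[170:245,230:310],None,fx=7,fy=7,interpolation=2)[:,:,::-1]
cv2.imwrite("pics/a.png",cv2.resize(a,(760,520)));cv2.imwrite("pics/b.png",b)
out=np.zeros((590,790,3),np.uint8);a=cv2.resize(a,(400,274));b=cv2.resize(b,(390,366));out[:274,:400]=a;out[:366,400:]=b
cv2.imwrite("pics/ab.png",out)
E
```

```text
camera centre [ 0.36985828 -0.01254141  1.29895749]
ivory [428 113   8   5  25] [430.9 115.1] [[ 0.84  -0.565]]
ivory [446 113   6   5  24] [448.7 114.7] [[ 0.84  -0.622]]
ivory [464 112   6   6  23] [467.  114.3] [[ 0.84 -0.68]]
ivory [438 120   7   7  28] [440.7 123.2] [[ 0.811 -0.593]]
ivory [456 121   7   5  21] [459.  122.6] [[ 0.812 -0.651]]
ivory [420 122   5   5  19] [421.9 123.6] [[ 0.811 -0.533]]
ivory [448 129   7   6  28] [450.9 131.3] [[ 0.783 -0.622]]
ivory [467 129   6   6  24] [469.2 131. ] [[ 0.783 -0.68 ]]
ivory [430 130   5   5  21] [432.  131.8] [[ 0.783 -0.563]]
ivory [152 153  35  30 383] [167.7 167.4] [[0.681 0.286]]
ivory [340 186  64  67 397] [379.9 219.1] [[ 0.505 -0.377]]
ivory [264 191   3   8  18] [264.8 193.9] [[ 0.589 -0.024]]
ivory [275 192   5  27  79] [276.7 204.7] [[ 0.554 -0.06 ]]
ivory [264 201   3   8  14] [264.9 204.5] [[ 0.556 -0.024]]
ivory [194 209   5  38 114] [196.2 227.3] [[0.487 0.191]]
ivory [262 210   5  16  41] [264.  217.1] [[ 0.516 -0.02 ]]
ivory [156 213   5  37 121] [158.3 231.7] [[0.475 0.309]]
ivory [169 212   7  36 121] [171.9 229.5] [[0.481 0.267]]
ivory [181 212   8  35 107] [184.3 229.3] [[0.481 0.228]]
ivory [130 214   6  38 141] [132.5 231.6] [[0.477 0.39 ]]
ivory [143 215   8  35 122] [146.8 231.6] [[0.476 0.346]]
ivory [275 220   4   8  22] [276.5 224. ] [[ 0.494 -0.058]]
tub ((371.8711853027344, 221.12777709960938), (54.26412582397461, 51.14273452758789), 9.211027145385742) [[0.438, -0.259], [0.597, -0.293], [0.566, -0.46], [0.409, -0.422]]
```

View pics/ab.png

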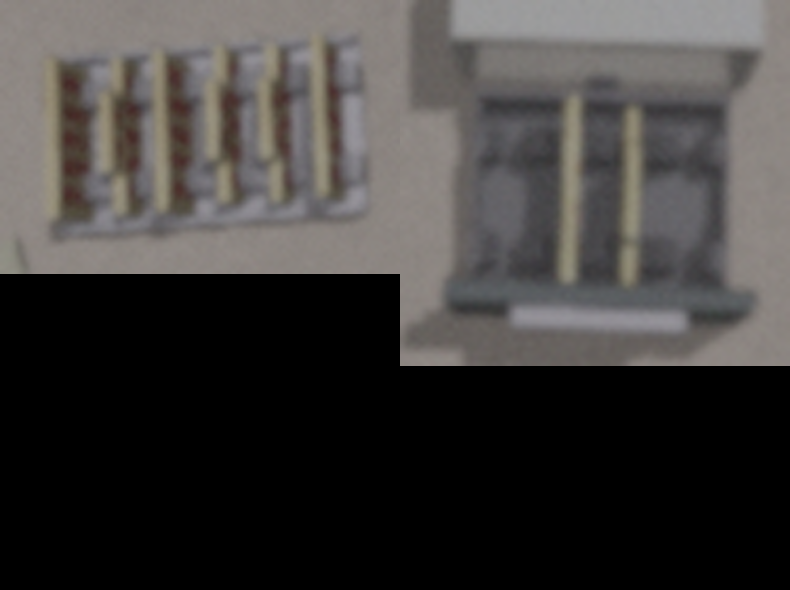

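Emit:
arm_command:
  steps: [30, -0.9, -0.6, -0.2, 0, 30, -0.9, -0.6, -0.2, 0, 30, -0.9, -0.6, -0.2, 0, 30, -0.9, -0.6, -0.2, 0, 30, -0.9, -0.6, -0.2, 0, 30, -0.9, -0.6, -0.2, 0, 30, -0.9, -0.6, -0.2, 0, 30, -0.9, -0.6, -0.2, 0]

```text
time: 0.82
eef_pos: [0.3848, 0.4376, 0.2712]
tcp_rot: [0.201, 0.98, -0.0, -0.0]
contact_force: [-0.1, -0.8, -0.3]
opening: 0.301
finger_force: 0.0
```

Emit:
arm_command:
  steps: [30, -0.9, -0.7, -0.2, 0, 30, -0.9, -0.7, -0.2, 0, 30, -0.9, -0.7, -0.2, 0, 30, -0.9, -0.7, -0.2, 0, 30, -0.9, -0.7, -0.2, 0, 30, -0.9, -0.7, -0.2, 0, 30, 0, 0, 0, -0.9, 30, 0, 0, 0, -0.9]

```text
time: 1.48
eef_pos: [0.4679, 0.2876, 0.3015]
tcp_rot: [0.112, 0.994, 0.0, 0.0]
contact_force: [0.2, 0.0, 0.6]
opening: 0.3
finger_force: 0.0
```

Emit:
arm_command:
  steps: [30, 0, 0, 0, -0.9, 30, 0, 0, 0, -0.9, 30, 0, 0, 0, -0.9, 30, 0, 0, 0, 0, 30, 0, 0, 0, 0]

```text
time: 1.9
eef_pos: [0.4669, 0.289, 0.301]
tcp_rot: [-0.021, 1.0, -0.0, -0.0]
contact_force: [-0.3, 0.5, 0.0]
opening: 0.301
finger_force: 0.0
```

```bash
python3 - <<'E'
from h import *
print(delta([.47,.29,.3],np.radians(92.9)))
c=cam("wrist");im=ctrl.read_camera("wrist");np.save("w1.npy",im);np.savez("w1c.npz",K=c[0],R=c[1],t=c[2])
print(c, ray(c,[0,0])[0])
cv2.imwrite("pics/w1.png",cv2.resize(im[:,:,::-1],(800,600),interpolation=2))
E
```

```text
[array([0.4669, 0.289 , 0.301 ]), array([-0.13,  0.03,  0.04]), 92.4, np.float64(-0.09)]
(array([[297.31863964,   0.        , 252.29628207],
       [  0.        , 297.31863964, 191.33872796],
       [  0.        ,   0.        ,   1.        ]]), array([[-4.17779200e-02,  9.99126916e-01,  1.03787142e-04],
       [ 9.49017355e-01,  3.96501327e-02,  3.12720204e-01],
       [ 3.12443058e-01,  1.31632955e-02, -9.49845284e-01]]), array([-0.26966172, -0.5157398 ,  0.29730849])) [0.38528814 0.28596188 0.44370731]
```

View pics/w1.png

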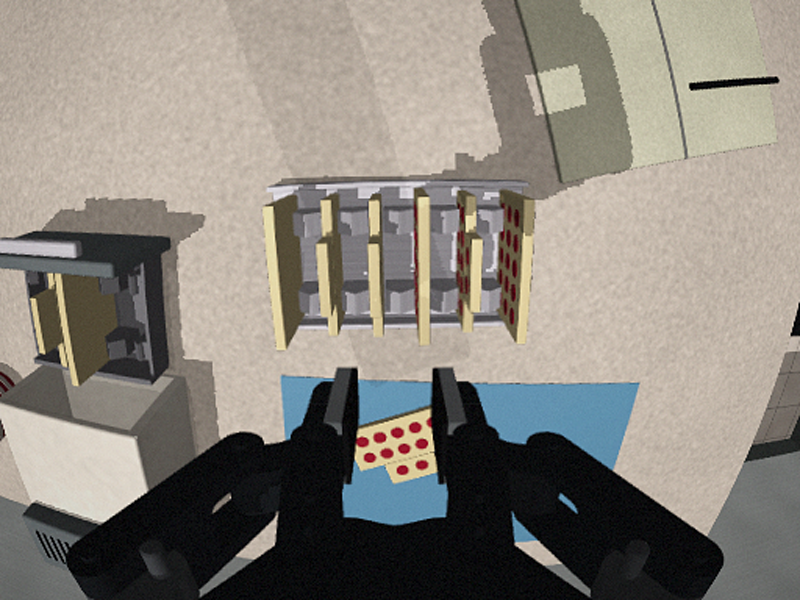

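The wrist view shows the rack well. Panel tops (800×600 px) are at x≈280 plain, 327 B, 375 B, 423 plain, 473 B and 523 plain, with +y to the right. Now the exact positions.

```bash
cat >> h.py <<'E'
def panels(im,c,z,rows,cols,half=None,fish=True,lo=(15,40,100),hi=(40,190,255)):
    m=hsv(im,lo,hi); o=ray(c,[0,0])[0]; u0=proj(c,[[o[0]+.1,o[1],z]],fish)[0,0]
    runs=[]
    for v in range(*rows):
        r=np.diff(np.r_[0,(m[v,cols[0]:cols[1]]>0).astype(int),0]); 
        for a,b in zip(np.where(r==1)[0],np.where(r==-1)[0]):
            if b-a>=3: runs.append((v,a+cols[0]-.5,b+cols[0]-.5))
    return m,np.array(runs),u0
E
python3 - <<'E'
from h import *
im=np.load("w1.npy");d=np.load("w1c.npz");c=(d["K"],d["R"],d["t"])
m,runs,u0=panels(im,c,.098,(162,194),(160,345));print("u0",u0,len(runs))
n=[280,327,375,423,473,523]
for i,x in enumerate(np.array(n)*.64):
    side=-1 if x<u0 else 1
    out=[(r[1] if side<0 else r[2],r[0]) for r in runs]
    q=np.array([o for o in out if abs(o[0]-x)<11])
    P=onz(c,q,.098,True)
    b,a=np.polyfit(P[:,0],P[:,1],1);res=P[:,1]-(a+b*P[:,0]);k=abs(res)<.0025;b,a=np.polyfit(P[k,0],P[k,1],1)
    y=a+b*.48-side*.0045
    col=[(v,int(round(np.mean(q[:,0])))-side*2) for v in range(140,235)]
    # far end along top centre line
    L=[(X,a+b*X-side*.0045,.098) for X in np.arange(.40,.60,.001)]
    uv=proj(c,L,True).round().astype(int); on=[L[j][0] for j in range(len(L)) if m[uv[j,1],uv[j,0]]]
    print(n[i],side,k.sum(),"y@.48",round(y,4),"slope",round(b,4),"x range",round(min(on),3),round(max(on),3),len(on))
E
```

```text
u0 248.81425017898638 207
280 -1 32 y@.48 0.1937 slope 0.0673 x range 0.426 0.548 121
327 -1 32 y@.48 0.2342 slope 0.0667 x range 0.408 0.518 62
375 -1 32 y@.48 0.2738 slope 0.0624 x range 0.422 0.57 106
423 1 32 y@.48 0.3131 slope 0.0358 x range 0.402 0.538 124
473 1 32 y@.48 0.3534 slope 0.0526 x range 0.4 0.513 64
523 1 9 y@.48 0.3933 slope 0.0211 x range 0.409 0.534 121
```

Emit:
arm_command:
  steps: [30, -0.1, -0.9, 0, 0, 30, -0.1, -0.9, 0, 0, 30, -0.1, -0.9, 0, 0, 30, -0.1, -0.9, 0, 0, 30, -0.1, -0.9, 0, 0, 30, -0.1, -0.9, 0, 0, 30, -0.1, -0.9, 0, 0, 30, -0.1, -0.9, 0, 0]

```text
time: 2.62
eef_pos: [0.4949, 0.1092, 0.3013]
tcp_rot: [-0.021, 1.0, -0.0, 0.0]
contact_force: [0.3, -0.8, 0.1]
opening: 0.296
finger_force: 0.0
```

Emit:
arm_command:
  steps: [30, -0.2, -1, 0, 0, 30, -0.2, -1, 0, 0, 30, -0.2, -1, 0, 0, 30, -0.2, -1, 0, 0, 30, -0.2, -1, 0, 0, 30, -0.2, -1, 0, 0, 30, 0, 0, 0, 0, 30, 0, 0, 0, 0]

```text
time: 3.28
eef_pos: [0.5316, -0.0393, 0.301]
tcp_rot: [-0.02, 1.0, 0.0, -0.0]
contact_force: [-0.8, -0.6, -0.5]
opening: 0.301
finger_force: 0.0
```

```bash
python3 - <<'E'
from h import *
print(delta([.54,-.04,.3]))
c=cam("wrist");im=ctrl.read_camera("wrist");np.save("w2.npy",im);np.savez("w2c.npz",K=c[0],R=c[1],t=c[2])
print(ray(c,[0,0])[0])
cv2.imwrite("pics/w2.png",cv2.resize(im[:,:,::-1],(800,600),interpolation=2))
E
```

```text
[array([ 0.5316, -0.0393,  0.301 ]), array([-0.34, -0.04,  0.04]), 92.33]
[ 0.45002728 -0.04233682  0.44376163]
```

View pics/w2.png

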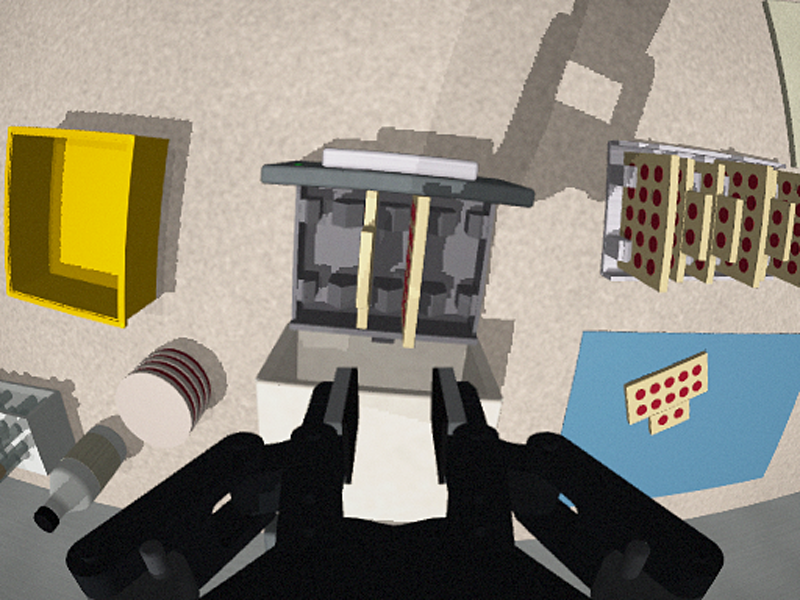

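The wrist view shows the drawer with a B-type spent panel at px x≈365 and a plain one at x≈415. The slots at ≈315 and ≈465 are free. The tub is at left (10–168, 128–325).

```bash
python3 - <<'E'
from h import *
im=np.load("w2.npy");d=np.load("w2c.npz");c=(d["K"],d["R"],d["t"])
m,runs,u0=panels(im,c,.106,(150,205),(215,290));print("u0",u0,len(runs))
for x in np.array([362,418])*.64:
    side=-1 if x<u0 else 1
    q=np.array([(r[1] if side<0 else r[2],r[0]) for r in runs]);
    for s,j in((side,1 if side<0 else 2),):
        q=np.array([(r[j],r[0]) for r in runs if abs(r[j]-x)<14])
        P=onz(c,q,.106,True); b,a=np.polyfit(P[:,0],P[:,1],1)
        for _ in range(3): k=abs(P[:,1]-(a+b*P[:,0]))<.002; b,a=np.polyfit(P[k,0],P[k,1],1)
        L=[(X,a+b*X-side*.0045,.106) for X in np.arange(.45,.66,.001)]
        uv=proj(c,L,True).round().astype(int); on=[L[i][0] for i in range(len(L)) if m[uv[i,1],uv[i,0]]]
        print(x,side,len(q),k.sum(),"y@.55",round(a+b*.55-side*.0045,4),"slope",round(b,4),min(on),max(on),len(on))
# lip / front corners, drawer side walls
for nm,uv,z in (("lip",[(325,149),(478,161),(476,178)],.118),("back",[(291,323),(478,338)],.058),("tubrim",[(8,127),(168,138),(125,326),(8,294)],.075),("roof",[(256,384),(500,398)],.128),("front",[(262,166),(534,190)],.122)):
    print(nm,onz(c,np.array(uv)*.64,z,True).round(4).tolist())
E
```

```text
u0 248.6458715924757 110
231.68 -1 55 55 y@.55 -0.0621 slope -0.037 0.47900000000000004 0.5860000000000001 105
267.52 1 55 55 y@.55 -0.0227 slope -0.0538 0.45 0.6010000000000002 121
lip [[0.4496, -0.0902], [0.4534, 0.0166], [0.4656, 0.016]]
back [[0.6035, -0.1293], [0.6112, 0.041]]
tubrim [[0.4048, -0.4331], [0.4364, -0.2332], [0.6092, -0.2957], [0.5826, -0.4603]]
roof [[0.6295, -0.1449], [0.6336, 0.0498]]
front [[0.4615, -0.1344], [0.4705, 0.058]]
```

Emit:
arm_command:
  steps: [30, 0, 0, 0, 0.86, 30, -0.32, 0.7, 0, 0, 30, 0, 0, 0.9, 0, 30, 0, 0, 0.9, 0, 30, 0, 0, 0.9, 0, 30, 0, 0, 0.9, 0, 30, 0, 0, 0.9, 0, 30, 0, 0, 0, 0]

```text
time: 4.0
eef_pos: [0.5368, -0.0191, 0.1835]
tcp_rot: [0.02, 1.0, 0.001, -0.005]
contact_force: [-0.9, 0.7, -0.5]
opening: 0.298
finger_force: 0.0
```

```bash
python3 - <<'E'
from h import *
print(delta([.5405,-.0222,.073],np.radians(87.4)))
c=cam("wrist");im=ctrl.read_camera("wrist")
cv2.imwrite("pics/w3.png",im[100:,60:460,::-1])
E
```

```text
[array([ 0.5368, -0.0191,  0.1835]), array([-0.2 , -0.13,  4.42]), 87.67, np.float64(0.05)]
```

View pics/w3.png

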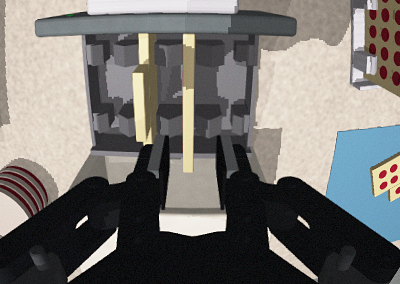

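The plain spent panel (crop x≈189) is centred between the fingers (≈155 and 222). I descend, grip and lift.

Emit:
arm_command:
  steps: [30, -0.2, -0.13, 0.8, 0.05, 30, 0, 0, 0.8, 0, 30, 0, 0, 0.8, 0, 30, 0, 0, 0.8, 0, 30, 0, 0, 0.8, 0, 30, 0, 0, 0.4, 0, 30, 0, 0, 0, 0, 30, 0, 0, 0, 0]

```text
time: 4.72
eef_pos: [0.5459, -0.0245, 0.08]
tcp_rot: [0.023, 1.0, -0.0, 0.001]
contact_force: [0.7, -0.1, 1.0]
opening: 0.302
finger_force: 0.0
```

Emit:
arm_command:
  squeeze: 50
  steps: [0, 0, 0, 0, 0, 0, 0, 0, 0, 0, 0, 0, 0, 0, 0, 0, 0, 0, 0, 0, 0, 0, 0, 0, 0, 0, 0, 0, -0.2, 0, 0, 0, 0, -0.3, 0, 0, 0, 0, -0.5, 0]

```text
time: 5.38
eef_pos: [0.5441, -0.0245, 0.1032]
tcp_rot: [0.023, 1.0, 0.0, -0.001]
contact_force: [-0.3, -0.1, -0.5]
opening: 0.092
finger_force: 49.8
```

Emit:
arm_command:
  steps: [0, 0, 0, -0.8, 0, 0, 0, 0, -0.8, 0, 0, 0, 0, -0.8, 0, 0, 0, 0, -0.8, 0, 0, 0, 0, -0.8, 0, 0, 0, 0, -0.8, 0, 0, 0, 0, 0, 0, 0, 0, 0, 0, 0]

```text
time: 6.05
eef_pos: [0.5457, -0.0249, 0.2255]
tcp_rot: [0.023, 1.0, -0.0, 0.002]
contact_force: [-0.3, -0.3, -1.6]
opening: 0.097
finger_force: 49.8
```

```bash
python3 - <<'E'
from h import *
im=ctrl.read_camera("top");c=cam("top")
m=hsv(im,(20,150,60),(35,255,255))
k=max(cv2.findContours(m,0,2)[0],key=cv2.contourArea);p=cv2.approxPolyDP(cv2.convexHull(k),3,True)[:,0]
print("tub px",p.tolist(),onz(c,p,.075).round(3).tolist())
print(delta([.50,-.36,.21],np.radians(87.4)))
E
```

```text
tub px [[351, 189], [401, 196], [396, 250], [343, 242]] [[0.605, -0.3], [0.58, -0.456], [0.411, -0.427], [0.438, -0.265]]
[array([ 0.5447, -0.0246,  0.2237]), array([  1.16, -13.48,   0.55]), 87.32, np.float64(-0.01)]
```

Emit:
arm_command:
  steps: [0, 0.05, -0.5, 0, 0, 0, 0.05, -0.9, 0, 0, 0, 0.05, -0.9, 0, 0, 0, 0.05, -0.9, 0, 0, 0, 0.05, -0.9, 0, 0, 0, 0.05, -0.9, 0, 0, 0, 0.05, -0.9, 0, 0, 0, 0.05, -0.9, 0, 0]

```text
time: 6.77
eef_pos: [0.5257, -0.1955, 0.2216]
tcp_rot: [0.024, 1.0, 0.001, -0.002]
contact_force: [-0.7, 0.1, -0.6]
opening: 0.092
finger_force: 49.7
```

Emit:
arm_command:
  steps: [0, 0.05, -0.9, 0, 0, 0, 0.05, -0.9, 0, 0, 0, 0.05, -0.9, 0, 0, 0, 0.05, -0.9, 0, 0, 0, 0.05, -0.9, 0, 0, 0, 0.05, -0.9, 0, 0, 0, 0.02, -0.26, 0, 0.8, 0, 0, 0, 0, 0.8]

```text
time: 7.43
eef_pos: [0.5107, -0.3373, 0.2213]
tcp_rot: [0.107, 0.994, 0.001, -0.002]
contact_force: [0.1, 0.6, -0.1]
opening: 0.091
finger_force: 49.8
```

Emit:
arm_command:
  steps: [0, 0, 0, 0.6, 0, 0, 0, 0, 0.8, 0, 0, 0, 0, 0.8, 0, 0, 0, 0, 0.8, 0, 0, 0, 0, 0.8, 0, 0, 0, 0, 0.8, 0, 0, 0, 0, 0.8, 0, 0, 0, 0, 0, 0]

```text
time: 8.1
eef_pos: [0.5083, -0.3325, 0.0817]
tcp_rot: [0.103, 0.995, 0.004, -0.005]
contact_force: [-1.1, 0.6, -1.4]
opening: 0.093
finger_force: 49.8
```

```bash
python3 - <<'E'
from h import *
print(delta([.512,-.335,.078],np.radians(78.2)))
im=ctrl.read_camera("wrist")
cv2.imwrite("pics/w4.png",im[60:,40:470,::-1])
E
```

```text
[array([ 0.5083, -0.3325,  0.0817]), array([-0.17, -0.07,  0.15]), 78.12, np.float64(-0.01)]
```

View pics/w4.png

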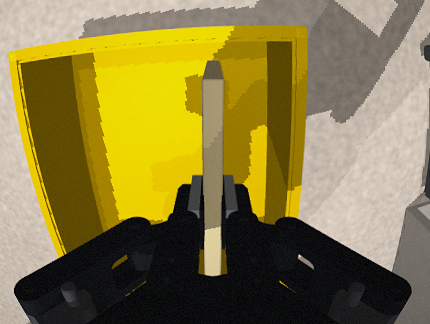

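The panel stands inside the tub (crop column ≈212). I release it and nudge its top towards −y so it lies down.

Emit:
arm_command:
  steps: [0, 0, 0, 0.15, 0, 30, 0, 0, 0, 0, 30, 0, 0, 0, 0, 30, 0, 0, 0, 0, 30, 0, -0.4, 0, 0, 30, 0, -0.5, 0, 0, 30, 0, -0.5, -0.2, 0, 30, 0, -0.4, -0.4, 0]

```text
time: 8.82
eef_pos: [0.5023, -0.3804, 0.0995]
tcp_rot: [0.104, 0.995, 0.0, -0.001]
contact_force: [0.1, -0.4, -0.5]
opening: 0.298
finger_force: 0.0
```

Emit:
arm_command:
  steps: [30, 0, 0, -0.8, 0, 30, 0, 0, -0.8, 0, 30, 0, 0, -0.8, 0, 30, 0, 0, -0.8, 0, 30, 0, 0, -0.8, 0, 30, 0, 0, -0.8, -0.8, 30, 0, 0.9, -0.6, -0.8, 30, 0, 0.9, 0, 0]

```text
time: 9.48
eef_pos: [0.5086, -0.3374, 0.2414]
tcp_rot: [0.023, 1.0, -0.003, 0.004]
contact_force: [0.5, 0.2, 0.2]
opening: 0.298
finger_force: 0.0
```

```bash
python3 - <<'E'
from h import *
print(delta([.5395,-.0622,.21],np.radians(87.2)))
im=ctrl.read_camera("wrist")
cv2.imwrite("pics/w5.png",im[60:,:,::-1])
E
```

```text
[array([ 0.5086, -0.3374,  0.2414]), array([-0.71, 11.06,  1.19]), 87.31, np.float64(0.02)]
```

View pics/w5.png

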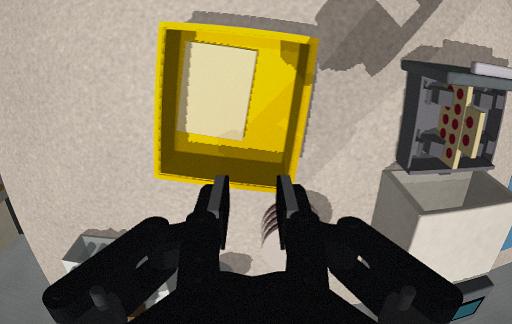

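The first spent panel lies flat in the tub. I fetch the second.

Emit:
arm_command:
  steps: [30, -0.06, 0.6, 0, 0, 30, -0.06, 1, 0, 0, 30, -0.06, 1, 0, 0, 30, -0.06, 1, 0, 0, 30, -0.06, 1, 0, 0, 30, -0.06, 1, 0, 0, 30, -0.06, 1, 0, 0, 30, -0.06, 1, 0.3, 0]

```text
time: 10.2
eef_pos: [0.5289, -0.1446, 0.2293]
tcp_rot: [0.024, 1.0, -0.001, 0.001]
contact_force: [1.2, -0.2, -0.2]
opening: 0.295
finger_force: 0.0
```

Emit:
arm_command:
  steps: [30, -0.06, 1, 0.3, 0, 30, -0.06, 1, 0.6, 0, 30, -0.06, 0.8, 0, 0, 30, 0, 0, 0.8, 0, 30, 0, 0, 0.5, 0, 30, 0, 0, 0, 0, 30, 0, 0, 0, 0, 30, 0, 0, 0, 0]

```text
time: 10.87
eef_pos: [0.5362, -0.0761, 0.1731]
tcp_rot: [0.024, 1.0, -0.0, 0.0]
contact_force: [0.5, -0.2, 0.0]
opening: 0.298
finger_force: 0.0
```

```bash
python3 - <<'E'
from h import *
print(delta([.539,-.0622,.075],np.radians(87.4)))
im=ctrl.read_camera("wrist");np.save("w6.npy",im)
cv2.imwrite("pics/w6.png",im[60:,60:460,::-1])
E
```

```text
[array([ 0.5362, -0.0761,  0.1731]), array([-0.08,  0.56,  3.92]), 87.25, np.float64(-0.03)]
```

View pics/w6.png

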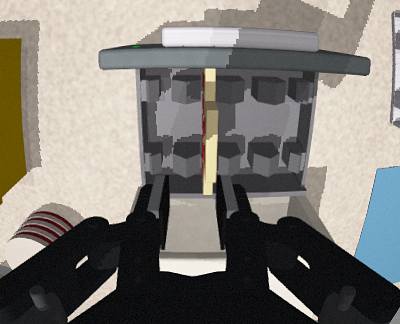

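The B-type spent panel is at crop x≈211, about 14 mm to +y of the finger mid (≈196), which agrees with the computed shift.

Emit:
arm_command:
  steps: [30, -0.08, 0.56, 0, 0, 30, 0, 0, 0.8, 0, 30, 0, 0, 0.8, 0, 30, 0, 0, 0.8, 0, 30, 0, 0, 0.8, 0, 30, 0, 0, 0.7, 0, 30, 0, 0, 0, 0, 30, 0, 0, 0, 0]

```text
time: 11.58
eef_pos: [0.5385, -0.0618, 0.0751]
tcp_rot: [0.024, 1.0, 0.0, -0.0]
contact_force: [0.4, -0.2, 0.5]
opening: 0.302
finger_force: 0.0
```

Emit:
arm_command:
  squeeze: 50
  steps: [0, 0, 0, 0, 0, 0, 0, 0, 0, 0, 0, 0, 0, 0, 0, 0, 0, 0, 0, 0, 0, 0, 0, 0, 0, 0, 0, 0, -0.2, 0, 0, 0, 0, -0.3, 0, 0, 0, 0, -0.5, 0]

```text
time: 12.25
eef_pos: [0.5374, -0.061, 0.0993]
tcp_rot: [0.023, 1.0, 0.0, -0.001]
contact_force: [-0.7, 0.0, -0.9]
opening: 0.089
finger_force: 50.4
```

Emit:
arm_command:
  steps: [0, 0, 0, -0.8, 0, 0, 0, 0, -0.8, 0, 0, 0, 0, -0.8, 0, 0, 0, 0, -0.8, 0, 0, 0, 0, -0.8, 0, 0, 0, 0, -0.8, 0, 0, 0, 0, 0, 0, 0, 0, 0, 0, 0]

```text
time: 12.92
eef_pos: [0.539, -0.0615, 0.2217]
tcp_rot: [0.023, 1.0, -0.0, 0.001]
contact_force: [0.4, 0.4, -1.2]
opening: 0.092
finger_force: 50.4
```

```bash
python3 - <<'E'
from h import *
im=ctrl.read_camera("top");c=cam("top")
m=hsv(im,(20,150,60),(35,255,255))
k=max(cv2.findContours(m,0,2)[0],key=cv2.contourArea);p=cv2.approxPolyDP(cv2.convexHull(k),3,True)[:,0]
q=onz(c,p,.075);print("tub",q.round(3).tolist(),q.mean(0))
print(delta([.512,-.335,.21],np.radians(78.2)))
E
```

```text
tub [[0.605, -0.3], [0.58, -0.456], [0.411, -0.427], [0.438, -0.265]] [ 0.50848606 -0.36184607]
[array([ 0.5381, -0.0612,  0.2199]), array([  0.53, -10.99,   0.39]), 87.33, np.float64(1.59)]
```

Emit:
arm_command:
  steps: [0, 0.05, -0.5, 0, 0, 0, 0.05, -0.9, 0, 0, 0, 0.05, -0.9, 0, 0, 0, 0.05, -0.9, 0, 0, 0, 0.05, -0.9, 0, 0, 0, 0.05, -0.9, 0, 0, 0, 0.05, -0.9, 0, 0, 0, 0.05, -0.9, 0, 0]

```text
time: 13.63
eef_pos: [0.5191, -0.2321, 0.2178]
tcp_rot: [0.024, 1.0, 0.001, -0.002]
contact_force: [0.3, 0.5, -0.4]
opening: 0.097
finger_force: 50.4
```

Emit:
arm_command:
  steps: [0, 0.05, -0.9, 0, 0, 0, 0.05, -0.9, 0, 0, 0, 0.03, -0.9, 0, 0, 0, 0, -0.9, 0, 0, 0, 0, -0.2, 0, 0.8, 0, 0, 0, 0, 0.8, 0, 0, 0, 0.6, 0, 0, 0, 0, 0.8, 0]

```text
time: 14.3
eef_pos: [0.5126, -0.3271, 0.1849]
tcp_rot: [0.104, 0.995, -0.001, 0.0]
contact_force: [0.5, -0.4, -0.2]
opening: 0.094
finger_force: 50.4
```

Emit:
arm_command:
  steps: [0, 0, 0, 0.8, 0, 0, 0, 0, 0.8, 0, 0, 0, 0, 0.8, 0, 0, 0, 0, 0.8, 0, 0, 0, 0, 0.8, 0, 0, 0, 0, 0.3, 0, 0, 0, 0, 0, 0, 0, 0, 0, 0, 0]

```text
time: 14.97
eef_pos: [0.5122, -0.3255, 0.0767]
tcp_rot: [0.103, 0.995, 0.001, -0.001]
contact_force: [0.4, 0.2, -0.3]
opening: 0.097
finger_force: 50.4
```

Emit:
arm_command:
  steps: [30, 0, 0, 0, 0, 30, 0, 0, 0, 0, 30, 0, 0, 0, 0, 30, 0, 0, 0, 0, 30, 0, -0.4, 0, 0, 30, 0, -0.5, 0, 0, 30, 0, -0.5, -0.2, 0, 30, 0, -0.4, -0.4, 0]

```text
time: 15.63
eef_pos: [0.5025, -0.3708, 0.0918]
tcp_rot: [0.104, 0.995, 0.001, -0.001]
contact_force: [-0.3, -0.6, -0.2]
opening: 0.301
finger_force: 0.0
```

Emit:
arm_command:
  steps: [30, 0, 0, -0.8, 0, 30, 0, 0, -0.8, 0, 30, 0, 0, -0.8, 0, 30, 0, 0, -0.8, 0, 30, 0, 0, -0.8, 0, 30, 0, 0, -0.8, -0.8, 30, 0, 0.9, -0.6, -0.8, 30, 0, 0.9, 0, 0]

```text
time: 16.3
eef_pos: [0.509, -0.3279, 0.2338]
tcp_rot: [0.023, 1.0, -0.003, 0.004]
contact_force: [-0.1, 0.1, 0.7]
opening: 0.297
finger_force: 0.0
```

```bash
python3 - <<'E'
from h import *
print(delta([.48,.2342,.24],np.radians(93.4)))
im=ctrl.read_camera("wrist")
cv2.imwrite("pics/w7.png",im[60:,:,::-1])
E
```

```text
[array([ 0.509 , -0.3279,  0.2338]), array([ 2.21, 22.4 , -0.4 ]), 87.31, np.float64(-1.06)]
```

View pics/w7.png

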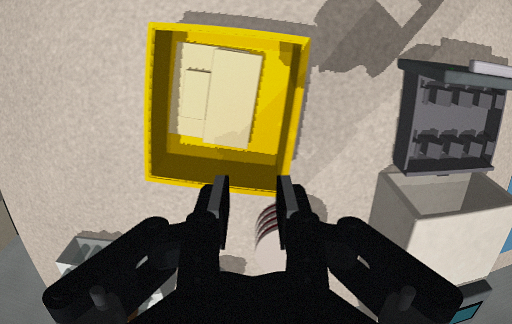

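Both spent panels are in the tub and the drawer is empty. Next come the rack B panels.

Emit:
arm_command:
  steps: [30, 0.09, 0.8, 0, 0, 30, 0.09, 1, 0, 0, 30, 0.09, 1, 0, 0, 30, 0.09, 1, 0, 0, 30, 0.09, 1, 0, 0, 30, 0.09, 1, 0, 0, 30, 0.09, 1, 0, 0, 30, 0.09, 1, 0, 0]

```text
time: 17.02
eef_pos: [0.4987, -0.129, 0.2286]
tcp_rot: [0.024, 1.0, -0.0, 0.001]
contact_force: [-0.1, 0.1, 1.1]
opening: 0.303
finger_force: 0.0
```

Emit:
arm_command:
  steps: [30, 0.09, 1, 0, 0, 30, 0.09, 1, 0, 0, 30, 0.09, 1, 0, 0, 30, 0.09, 1, 0, 0, 30, 0.09, 1, 0, 0, 30, 0.09, 1, 0, 0, 30, 0.09, 1, 0, 0, 30, 0.09, 1, 0, 0]

```text
time: 17.68
eef_pos: [0.4905, 0.0718, 0.2286]
tcp_rot: [0.024, 1.0, -0.0, 0.001]
contact_force: [0.9, -0.8, -0.4]
opening: 0.302
finger_force: 0.0
```

Emit:
arm_command:
  steps: [30, 0.09, 1, 0, 0, 30, 0.09, 1, 0, 0, 30, 0.09, 1, 0, 0, 30, 0.09, 1, 0, -0.5, 30, 0.09, 1, 0, -0.6, 30, 0, 0.6, 0.8, 0, 30, 0, 0, 0.8, 0, 30, 0, 0, 0, 0]

```text
time: 18.35
eef_pos: [0.4806, 0.2115, 0.1842]
tcp_rot: [-0.032, 0.999, -0.001, -0.003]
contact_force: [-0.1, -0.6, 0.7]
opening: 0.3
finger_force: 0.0
```

Emit:
arm_command:
  steps: [30, 0, 0, 0, 0]

```text
time: 18.43
eef_pos: [0.4822, 0.2112, 0.1871]
tcp_rot: [-0.031, 1.0, -0.0, -0.001]
contact_force: [-0.2, 0.2, 1.6]
opening: 0.3
finger_force: 0.0
```

```bash
python3 - <<'E'
from h import *
print(delta([.4855,.2345,.066],np.radians(93.4)))
im=ctrl.read_camera("wrist");np.save("w8.npy",im)
cv2.imwrite("pics/w8.png",im[60:,60:460,::-1])
E
```

```text
[array([0.4822, 0.2112, 0.1871]), array([-0.2 ,  0.93,  4.84]), 93.6, np.float64(0.03)]
```

View pics/w8.png

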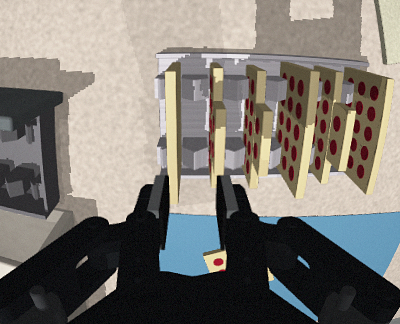

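The target B panel is at crop x≈220 (tab rows 105–187), one shift of ~23 mm to +y. I grasp it.

Emit:
arm_command:
  steps: [30, -0.2, 0.93, 0, 0, 30, 0, 0, 0.8, 0, 30, 0, 0, 0.8, 0, 30, 0, 0, 0.8, 0, 30, 0, 0, 0.8, 0, 30, 0, 0, 0.8, 0, 30, 0, 0, 0.8, 0, 30, 0, 0, 0, 0]

```text
time: 19.15
eef_pos: [0.4847, 0.2339, 0.0653]
tcp_rot: [-0.031, 1.0, -0.001, -0.002]
contact_force: [-0.4, -0.5, -1.5]
opening: 0.3
finger_force: 0.0
```

Emit:
arm_command:
  squeeze: 50
  steps: [30, 0, 0, 0, 0, 0, 0, 0, 0, 0, 0, 0, 0, 0, 0, 0, 0, 0, 0, 0, 0, 0, 0, 0, 0, 0, 0, 0, 0, 0, 0, 0, 0, 0, 0, 0, 0, 0, 0, 0]

```text
time: 19.82
eef_pos: [0.4879, 0.2357, 0.07]
tcp_rot: [-0.032, 0.999, 0.0, 0.002]
contact_force: [-0.2, -0.7, 6.4]
opening: 0.098
finger_force: 50.8
```

Emit:
arm_command:
  steps: [0, 0, 0, -0.2, 0, 0, 0, 0, -0.4, 0, 0, 0, 0, -0.8, 0, 0, 0, 0, -0.8, 0, 0, 0, 0, -0.8, 0, 0, 0, 0, -0.8, 0, 0, 0, 0, -0.8, 0, 0, 0, 0, -0.8, 0]

```text
time: 20.48
eef_pos: [0.4854, 0.2353, 0.2039]
tcp_rot: [-0.032, 0.999, -0.0, -0.0]
contact_force: [0.7, -0.5, -1.0]
opening: 0.095
finger_force: 49.8
```

Emit:
arm_command:
  steps: [0, 0, 0, -0.8, 0, 0, 0, 0, 0, 0, 0, 0, 0, 0, 0]

```text
time: 20.73
eef_pos: [0.4864, 0.2355, 0.2239]
tcp_rot: [-0.032, 0.999, 0.0, 0.001]
contact_force: [-0.2, -0.6, -0.5]
opening: 0.098
finger_force: 49.8
```

```bash
python3 - <<'E'
from h import *
print(delta([.5369,-.1021,.22],np.radians(87.4)))
E
```

```text
[array([0.4864, 0.2355, 0.2239]), array([ -1.16, -13.61,   0.15]), 93.63, np.float64(1.09)]
```

Emit:
arm_command:
  steps: [0, -0.07, -0.6, 0, 0, 0, -0.08, -0.9, 0, 0, 0, -0.08, -0.9, 0, 0, 0, -0.08, -0.9, 0, 0, 0, -0.08, -0.9, 0, 0, 0, -0.08, -0.9, 0, 0, 0, -0.08, -0.9, 0, 0, 0, -0.08, -0.9, 0, 0]

```text
time: 21.4
eef_pos: [0.5113, 0.0632, 0.2201]
tcp_rot: [-0.032, 0.999, 0.0, -0.002]
contact_force: [-0.6, 0.6, -0.6]
opening: 0.094
finger_force: 49.8
```

Emit:
arm_command:
  steps: [0, -0.08, -0.9, 0, 0, 0, -0.08, -0.9, 0, 0, 0, -0.08, -0.9, 0, 0, 0, -0.08, -0.9, 0, 0, 0, -0.07, -0.9, 0, 0, 0, -0.07, -0.9, 0, 0, 0, -0.06, -0.9, 0, 0.5, 0, -0.06, -0.4, 0, 0.6]

```text
time: 22.07
eef_pos: [0.5361, -0.1041, 0.22]
tcp_rot: [0.026, 1.0, 0.0, -0.002]
contact_force: [-0.2, 0.1, -0.3]
opening: 0.094
finger_force: 49.7
```

Emit:
arm_command:
  steps: [0, 0, 0, 0, 0, 0, 0, 0, 0, 0, 0, 0, 0, 0, 0, 0, 0, 0, 0, 0]

```text
time: 22.4
eef_pos: [0.5367, -0.1011, 0.2218]
tcp_rot: [0.022, 1.0, 0.0, -0.001]
contact_force: [1.2, 0.6, -0.6]
opening: 0.097
finger_force: 49.7
```

```bash
python3 - <<'E'
from h import *
print(delta([.5369,-.1021,.15],np.radians(87.4)))
c=cam("wrist");im=ctrl.read_camera("wrist");np.save("w9.npy",im)
cv2.imwrite("pics/w9.png",cv2.resize(im[70:300,110:400,::-1],None,fx=2.5,fy=2.5,interpolation=2))
for s in(-.06,-.02,.02,.06):
  print(s,((proj(c,[[.5396+s*.045+dx,-.0422+s-.045*dx,.062] for dx in(-.04,.04)],True)-[110,70])*2.5).round().tolist())
E
```

```text
[array([ 0.5367, -0.1011,  0.2218]), array([-0.01, -0.04,  2.87]), 87.43, np.float64(0.0)]
-0.06 [[352.0, 169.0], [352.0, 352.0]]
-0.02 [[450.0, 170.0], [443.0, 352.0]]
0.02 [[544.0, 172.0], [532.0, 351.0]]
0.06 [[632.0, 176.0], [615.0, 350.0]]
```

View pics/w9.png

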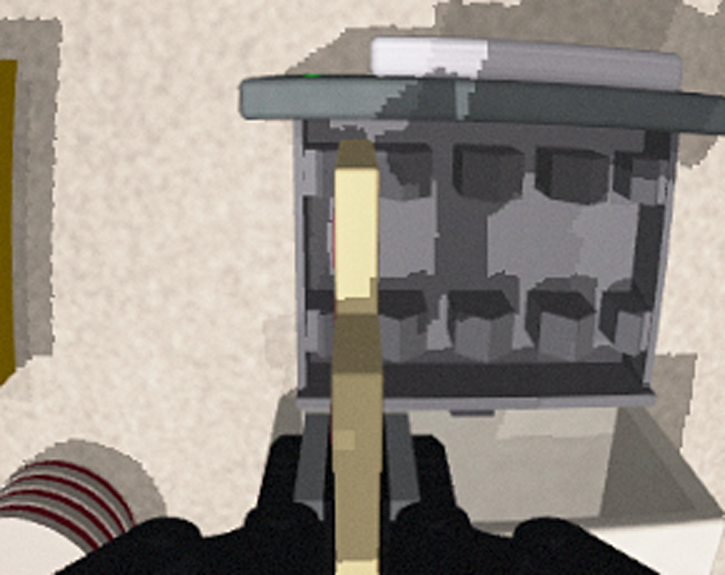

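The panel hangs over the end slot (panel x≈355, walls 298–672). The wall mid suggests the drawer centre is about 2 mm further to −y, well inside the lead-ins. I lower it.

Emit:
arm_command:
  steps: [0, 0, -0.08, 0.6, 0, 0, 0, 0, 0.8, 0, 0, 0, 0, 0.8, 0, 0, 0, 0, 0.8, 0, 0, 0, 0, 0.6, 0, 0, 0, 0, 0.6, 0, 0, 0, 0, 0.4, 0, 0, 0, 0, 0, 0]

```text
time: 23.12
eef_pos: [0.5355, -0.1027, 0.1051]
tcp_rot: [0.023, 1.0, 0.001, -0.002]
contact_force: [-0.5, 1.3, -0.5]
opening: 0.098
finger_force: 49.7
```

Emit:
arm_command:
  steps: [0, 0, 0, 0.3, 0, 0, 0, 0, 0.3, 0, 0, 0, 0, 0.2, 0, 0, 0, 0, 0.1, 0, 0, 0, 0, 0, 0, 0, 0, 0, 0, 0]

```text
time: 23.62
eef_pos: [0.5372, -0.1032, 0.0846]
tcp_rot: [0.024, 1.0, 0.001, 0.0]
contact_force: [1.0, 5.0, -2.3]
opening: 0.094
finger_force: 49.7
```

```bash
python3 - <<'E'
from h import *
print(delta([.5369,-.1031,.078],np.radians(87.4)),ctrl.get_state()["contact_force"])
E
```

```text
[array([ 0.5372, -0.1032,  0.0846]), array([0.01, 0.  , 0.26]), 87.29, np.float64(-0.02)] [ 1.04413548  4.98613861 -2.28057064]
```

Emit:
arm_command:
  steps: [0, 0, 0.1, 0, 0, 0, 0, 0, 0.1, 0, 0, 0, 0, 0.1, 0, 0, 0, 0, 0.06, 0, 0, 0, 0, 0, 0, 0, 0, 0, 0, 0]

```text
time: 24.12
eef_pos: [0.5372, -0.1021, 0.0785]
tcp_rot: [0.023, 1.0, -0.0, -0.0]
contact_force: [-0.9, -0.3, -0.7]
opening: 0.099
finger_force: 49.9
```

Emit:
arm_command:
  steps: [0, 0, 0, 0.05, 0, 0, 0, 0, 0, 0, 30, 0, 0, 0, 0, 30, 0, 0, 0, 0, 30, 0, 0, 0, 0, 30, 0, 0, 0, 0, 30, 0, 0, -0.3, 0, 30, 0, 0, -0.6, 0]

```text
time: 24.78
eef_pos: [0.5355, -0.1011, 0.0982]
tcp_rot: [0.023, 1.0, 0.001, -0.002]
contact_force: [-0.0, 0.1, 0.8]
opening: 0.298
finger_force: 0.0
```

Emit:
arm_command:
  steps: [30, 0, 0, -0.8, 0, 30, 0, 0, -0.8, 0, 30, 0, 0, -0.8, 0, 30, 0, 0, -0.8, 0, 30, 0, 0, -0.8, 0, 30, 0, 0, -0.8, 0, 30, 0, 0, 0, 0, 30, 0, 0, 0, 0]

```text
time: 25.45
eef_pos: [0.5379, -0.1019, 0.2216]
tcp_rot: [0.023, 1.0, -0.001, 0.002]
contact_force: [-0.7, -0.5, -0.9]
opening: 0.3
finger_force: 0.0
```

```bash
python3 - <<'E'
from h import *
print(delta([.4825,.2743,.21],np.radians(93.4)))
c=cam("wrist");im=ctrl.read_camera("wrist");np.save("w10.npy",im)
# expected outline of seated B panel top edge
M=[[.5369+dx+sy*.045,-.1021-.045*dx+sy,.106] for dx in(-.03,.03) for sy in(-.0045,.0045)]
print(proj(c,M,True).round().tolist())
cv2.imwrite("pics/w10.png",cv2.resize(im[70:300,110:400,::-1],None,fx=2.5,fy=2.5,interpolation=2))
E
```

```text
[array([ 0.5379, -0.1019,  0.2216]), array([ 2.92, 14.93,  0.44]), 87.32, np.float64(-1.06)]
[[247.0, 154.0], [257.0, 154.0], [247.0, 217.0], [257.0, 217.0]]
```

View pics/w10.png

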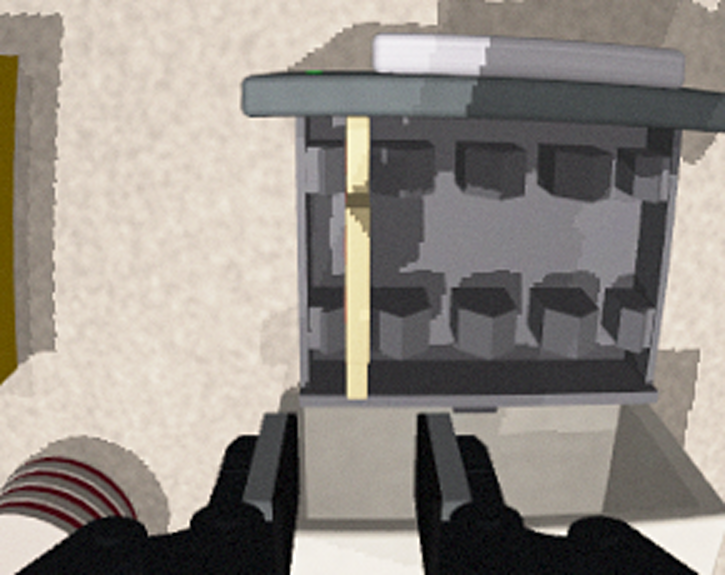

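The panel is seated in the end slot: its tab top is at x≈346–370, rows ≈207–370, close to the prediction. Next is the B panel at y≈0.274.

Emit:
arm_command:
  steps: [30, 0.18, 0.6, 0, 0, 30, 0.18, 0.9, 0, 0, 30, 0.18, 0.9, 0, 0, 30, 0.18, 0.9, 0, 0, 30, 0.18, 0.9, 0, 0, 30, 0.18, 0.9, 0, 0, 30, 0.18, 0.9, 0, 0, 30, 0.18, 0.9, 0, 0]

```text
time: 26.17
eef_pos: [0.5075, 0.0741, 0.2178]
tcp_rot: [0.023, 1.0, 0.0, -0.002]
contact_force: [0.8, 0.3, -0.2]
opening: 0.299
finger_force: 0.0
```

Emit:
arm_command:
  steps: [30, 0.18, 0.9, 0, 0, 30, 0.18, 0.9, 0, 0, 30, 0.18, 0.9, 0, 0, 30, 0.18, 0.9, 0, 0, 30, 0.18, 0.9, 0, 0, 30, 0.18, 0.9, 0, 0, 30, 0.18, 0.9, 0, 0, 30, 0.18, 0.9, 0, 0]

```text
time: 26.83
eef_pos: [0.4798, 0.2552, 0.2177]
tcp_rot: [0.023, 1.0, -0.001, -0.002]
contact_force: [0.3, 0.2, -0.1]
opening: 0.303
finger_force: 0.0
```

Emit:
arm_command:
  steps: [30, 0.04, 0.83, 0, -0.5, 30, 0, 0, 0, -0.5, 30, 0, 0, 0.5, 0, 30, 0, 0, 0.5, 0, 30, 0, 0, 0, 0, 30, 0, 0, 0, 0, 30, 0, 0, 0, 0]

```text
time: 27.42
eef_pos: [0.4815, 0.274, 0.194]
tcp_rot: [-0.026, 1.0, -0.0, -0.001]
contact_force: [-0.2, -0.2, -1.1]
opening: 0.296
finger_force: 0.0
```

```bash
cat >> h.py <<'E'
def topcentre(c,im,x0,y0,z,slope,half=.03):
    """lateral centre (world y at x0) and far/near end of ivory top strip near expected place"""
    m=hsv(im,(15,40,100),(40,190,255)); out=[]
    for dx in np.arange(-half+.008,half-.007,.004):
        L=np.array([[x0+dx-t*slope,y0+slope*dx+t,z] for t in np.arange(-.018,.018,.0005)])
        uv=proj(c,L,True); v=cv2.remap(m,uv[:,0:1].astype(np.float32),uv[:,1:2].astype(np.float32),1)[:,0]>127
        out.append([np.arange(-.018,.018,.0005)[v].min(),np.arange(-.018,.018,.0005)[v].max()] if v.any() else [9,9])
    return (np.array(out)*1000).round(1)
E
python3 - <<'E'
from h import *
print(delta([.4825,.2743,.066],np.radians(93.4)))
c=cam("wrist");im=ctrl.read_camera("wrist");np.save("w11.npy",im)
print(ray(c,[0,0])[0]);print(topcentre(c,im,.4825,.2743,.098,.058).tolist())
E
```

```text
[array([0.4815, 0.274 , 0.194 ]), array([-0.05,  0.01,  5.12]), 92.97, np.float64(-0.08)]
[0.40005805 0.27014421 0.33676989]
[[-4.5, 4.5], [-4.5, 4.5], [-4.5, 4.5], [-4.5, 4.5], [-4.5, 4.5], [-4.5, 4.5], [-4.5, 4.5], [-4.0, 4.5], [-4.0, 4.5], [-4.0, 4.5], [-4.0, 4.5], [-4.0, 4.5]]
```

Emit:
arm_command:
  steps: [30, -0.05, 0, 0.8, -0.08, 30, 0, 0, 0.8, 0, 30, 0, 0, 0.8, 0, 30, 0, 0, 0.8, 0, 30, 0, 0, 0.8, 0, 30, 0, 0, 0.6, 0, 30, 0, 0, 0.4, 0, 30, 0, 0, 0, 0]

```text
time: 28.13
eef_pos: [0.4818, 0.2739, 0.0678]
tcp_rot: [-0.03, 1.0, -0.001, -0.002]
contact_force: [0.3, -0.1, -0.3]
opening: 0.301
finger_force: 0.0
```

Emit:
arm_command:
  squeeze: 50
  steps: [30, 0, 0, 0, 0, 0, 0, 0, 0, 0, 0, 0, 0, 0, 0, 0, 0, 0, 0, 0, 0, 0, 0, 0, 0, 0, 0, 0, 0, 0, 0, 0, 0, 0, 0, 0, 0, 0, 0, 0]

```text
time: 28.8
eef_pos: [0.4842, 0.2751, 0.0715]
tcp_rot: [-0.031, 1.0, 0.0, 0.001]
contact_force: [-0.8, -0.6, 6.2]
opening: 0.095
finger_force: 50.6
```

Emit:
arm_command:
  steps: [0, 0, 0, -0.2, 0, 0, 0, 0, -0.4, 0, 0, 0, 0, -0.8, 0, 0, 0, 0, -0.8, 0, 0, 0, 0, -0.8, 0, 0, 0, 0, -0.8, 0, 0, 0, 0, -0.8, 0, 0, 0, 0, -0.8, 0]

```text
time: 29.47
eef_pos: [0.4824, 0.2744, 0.2058]
tcp_rot: [-0.031, 1.0, -0.0, -0.0]
contact_force: [-0.0, 0.4, -0.0]
opening: 0.093
finger_force: 49.7
```

Emit:
arm_command:
  steps: [0, 0, 0, -0.8, 0, 0, 0, 0, 0, 0, 0, 0, 0, 0, 0]

```text
time: 29.72
eef_pos: [0.4833, 0.2748, 0.2259]
tcp_rot: [-0.031, 1.0, 0.0, 0.001]
contact_force: [0.1, 0.5, -1.3]
opening: 0.093
finger_force: 49.7
```

```bash
python3 - <<'E'
from h import *
print(delta([.5423,.0177,.22],np.radians(87.4)))
E
```

```text
[array([0.4833, 0.2748, 0.2259]), array([ -1.72, -10.41,   0.23]), 93.51, np.float64(1.07)]
```

Emit:
arm_command:
  steps: [0, -0.1, -0.5, 0, 0, 0, -0.15, -0.9, 0, 0, 0, -0.15, -0.9, 0, 0, 0, -0.15, -0.9, 0, 0, 0, -0.15, -0.9, 0, 0, 0, -0.15, -0.9, 0, 0, 0, -0.15, -0.9, 0, 0, 0, -0.15, -0.9, 0, 0]

```text
time: 30.38
eef_pos: [0.5209, 0.1047, 0.2222]
tcp_rot: [-0.03, 1.0, -0.0, -0.002]
contact_force: [0.8, 0.9, -1.1]
opening: 0.1
finger_force: 49.7
```

Emit:
arm_command:
  steps: [0, -0.15, -0.9, 0, 0, 0, -0.15, -0.9, 0, 0, 0, -0.15, -0.9, 0, 0, 0, -0.12, -0.9, 0, 0, 0, 0, 0, 0, 0.5, 0, 0, 0, 0, 0.57, 0, 0, 0, 0, 0, 0, 0, 0, 0, 0]

```text
time: 31.05
eef_pos: [0.5408, 0.0172, 0.2229]
tcp_rot: [0.023, 1.0, 0.0, -0.002]
contact_force: [0.0, -0.7, -0.7]
opening: 0.096
finger_force: 49.7
```

Emit:
arm_command:
  steps: [0, 0, 0, 0, 0, 0, 0, 0, 0, 0]

```text
time: 31.22
eef_pos: [0.5414, 0.0178, 0.2241]
tcp_rot: [0.022, 1.0, 0.0, -0.001]
contact_force: [-0.7, 0.1, -1.3]
opening: 0.093
finger_force: 49.7
```

```bash
python3 - <<'E'
from h import *
print(delta([.5423,.0182,.0795],np.radians(87.4)))
E
```

```text
[array([0.5414, 0.0178, 0.2241]), array([-0.04,  0.02,  5.79]), 87.44, np.float64(0.01)]
```

Emit:
arm_command:
  steps: [0, 0, 0.02, 0.6, 0, 0, 0, 0, 0.8, 0, 0, 0, 0, 0.8, 0, 0, 0, 0, 0.8, 0, 0, 0, 0, 0.6, 0, 0, 0, 0, 0.6, 0, 0, 0, 0, 0.4, 0, 0, 0, 0, 0, 0]

```text
time: 31.88
eef_pos: [0.5402, 0.0184, 0.1074]
tcp_rot: [0.022, 1.0, -0.0, -0.002]
contact_force: [-0.8, -1.2, -1.0]
opening: 0.096
finger_force: 49.7
```

Emit:
arm_command:
  steps: [0, 0, 0, 0.3, 0, 0, 0, 0, 0.3, 0, 0, 0, 0, 0.2, 0, 0, 0, 0, 0.1, 0, 0, 0, 0, 0, 0, 0, 0, 0, 0, 0]

```text
time: 32.38
eef_pos: [0.5417, 0.0182, 0.0872]
tcp_rot: [0.023, 1.0, -0.0, -0.0]
contact_force: [-0.2, -1.1, -1.7]
opening: 0.091
finger_force: 49.8
```

```bash
python3 - <<'E'
from h import *
print(delta([.5423,.0182,.0795],np.radians(87.4)),ctrl.get_state()["contact_force"])
E
```

```text
[array([0.5417, 0.0182, 0.0872]), array([-0.02,  0.  ,  0.31]), 87.38, np.float64(-0.0)] [-0.19808341 -1.10120531 -1.68412928]
```

Emit:
arm_command:
  steps: [0, 0, 0, 0.1, 0, 0, 0, 0, 0.1, 0, 0, 0, 0, 0.1, 0, 0, 0, 0, 0.04, 0, 0, 0, 0, 0, 0, 0, 0, 0, 0, 0]

```text
time: 32.88
eef_pos: [0.5426, 0.0181, 0.0795]
tcp_rot: [0.023, 1.0, -0.0, 0.001]
contact_force: [-0.1, -1.7, 2.2]
opening: 0.097
finger_force: 50.1
```

Emit:
arm_command:
  steps: [30, 0, 0, 0, 0, 30, 0, 0, 0, 0, 30, 0, 0, 0, 0, 30, 0, 0, 0, 0, 30, 0, 0, -0.3, 0, 30, 0, 0, -0.6, 0, 30, 0, 0, -0.8, 0, 30, 0, 0, -0.8, 0]

```text
time: 33.55
eef_pos: [0.5413, 0.0184, 0.1419]
tcp_rot: [0.023, 1.0, 0.0, -0.001]
contact_force: [0.5, -0.1, 0.3]
opening: 0.302
finger_force: 0.0
```

Emit:
arm_command:
  steps: [30, 0, 0, -0.8, 0, 30, 0, 0, -0.8, 0, 30, 0, 0, -0.8, 0, 30, 0, 0, -0.8, 0, 30, 0, 0, 0, 0, 30, 0, 0, 0, 0]

```text
time: 34.05
eef_pos: [0.5426, 0.0182, 0.223]
tcp_rot: [0.023, 1.0, -0.0, 0.002]
contact_force: [0.7, -0.5, -0.2]
opening: 0.3
finger_force: 0.0
```

```bash
python3 - <<'E'
from h import *
print(delta([.4775,.3535,.20],np.radians(93.4)))
c=cam("wrist");im=ctrl.read_camera("wrist");np.save("w12.npy",im)
print(topcentre(c,im,.5423,.0177,.106,-.045).tolist())
m=hsv(im,(15,40,100),(40,190,255))
L=[(.5423+dx,.0177-.045*dx,.106) for dx in np.arange(-.05,.055,.001)]
uv=proj(c,L,True).round().astype(int);print([round(L[i][0],3) for i in range(len(L)) if m[uv[i,1],uv[i,0]]][::60])
E
```

```text
[array([0.5426, 0.0182, 0.223 ]), array([ 3.22, 13.28,  0.91]), 87.38, np.float64(-1.05)]
[[-3.5, 5.0], [-3.5, 5.0], [-3.5, 5.0], [-3.5, 5.0], [-4.5, 5.0], [-4.5, 5.0], [-3.5, 4.5], [-3.5, 4.5], [-3.5, 4.5], [-3.5, 4.5], [-4.5, 4.5], [-4.5, 4.5]]
[np.float64(0.492), np.float64(0.553)]
```

Seated: the top strip is at the right height and width. Third B panel next.

Emit:
arm_command:
  steps: [30, 0.2, 0.6, 0, 0, 30, 0.2, 0.9, 0, 0, 30, 0.2, 0.9, 0, 0, 30, 0.2, 0.9, 0, 0, 30, 0.2, 0.9, 0, 0, 30, 0.2, 0.9, 0, 0, 30, 0.2, 0.9, 0, 0, 30, 0.2, 0.9, 0, 0]

```text
time: 34.77
eef_pos: [0.5083, 0.1933, 0.219]
tcp_rot: [0.023, 1.0, -0.0, -0.002]
contact_force: [0.3, 0.5, -1.1]
opening: 0.302
finger_force: 0.0
```

Emit:
arm_command:
  steps: [30, 0.2, 0.9, 0, 0, 30, 0.2, 0.9, 0, 0, 30, 0.2, 0.9, 0, 0, 30, 0.2, 0.9, 0, 0, 30, 0.2, 0.9, 0, 0, 30, 0.2, 0.9, 0, 0, 30, 0.02, 0.98, 0, -0.5, 30, 0, 0, 0.4, -0.55]

```text
time: 35.43
eef_pos: [0.4862, 0.3566, 0.2112]
tcp_rot: [-0.032, 0.999, 0.001, 0.0]
contact_force: [-1.3, -0.2, -0.5]
opening: 0.3
finger_force: 0.0
```

Emit:
arm_command:
  steps: [30, 0, 0, 0.5, 0, 30, 0, 0, 0, 0, 30, 0, 0, 0, 0, 30, 0, 0, 0, 0, 30, 0, 0, 0, 0]

```text
time: 35.85
eef_pos: [0.487, 0.3526, 0.1991]
tcp_rot: [-0.029, 1.0, 0.0, 0.0]
contact_force: [0.8, 0.7, 0.5]
opening: 0.299
finger_force: 0.0
```

```bash
python3 - <<'E'
from h import *
print(delta([.4775,.3535,.068],np.radians(93.4)))
c=cam("wrist");im=ctrl.read_camera("wrist");np.save("w13.npy",im)
print(topcentre(c,im,.4775,.3535,.098,.058).tolist())
m=hsv(im,(15,40,100),(40,190,255))
L=[(.4775+dx,.3535+.058*dx,.098) for dx in np.arange(-.05,.055,.001)]
uv=proj(c,L,True).round().astype(int);print([round(L[i][0],3) for i in range(len(L)) if m[uv[i,1],uv[i,0]]][::10])
E
```

```text
[array([0.487 , 0.3526, 0.1991]), array([0.38, 0.06, 5.24]), 93.3, np.float64(-0.02)]
[[-4.0, 4.0], [-4.0, 4.0], [-4.0, 4.0], [-4.0, 4.0], [-4.0, 4.0], [-4.0, 4.0], [-4.5, 4.0], [-4.0, 4.0], [-4.0, 4.0], [-4.0, 4.0], [-4.0, 4.0], [-4.0, 4.0]]
[np.float64(0.428), np.float64(0.438), np.float64(0.452), np.float64(0.462), np.float64(0.472), np.float64(0.482), np.float64(0.492), np.float64(0.502), np.float64(0.512), np.float64(0.522)]
```

Emit:
arm_command:
  steps: [30, 0.34, 0.06, 0.8, 0, 30, 0, 0, 0.8, 0, 30, 0, 0, 0.8, 0, 30, 0, 0, 0.8, 0, 30, 0, 0, 0.8, 0, 30, 0, 0, 0.8, 0, 30, 0, 0, 0.44, 0, 30, 0, 0, 0, 0]

```text
time: 36.57
eef_pos: [0.4765, 0.353, 0.0652]
tcp_rot: [-0.029, 1.0, -0.001, -0.002]
contact_force: [0.0, -0.3, -0.5]
opening: 0.302
finger_force: 0.0
```

Emit:
arm_command:
  squeeze: 50
  steps: [30, 0, 0, 0, 0, 0, 0, 0, 0, 0, 0, 0, 0, 0, 0, 0, 0, 0, 0, 0, 0, 0, 0, 0, 0, 0, 0, 0, 0, 0, 0, 0, 0, 0, 0, 0, 0, 0, 0, 0]

```text
time: 37.23
eef_pos: [0.4793, 0.3547, 0.0697]
tcp_rot: [-0.03, 1.0, 0.001, 0.002]
contact_force: [0.7, -1.0, 5.2]
opening: 0.097
finger_force: 51.4
```

Emit:
arm_command:
  steps: [0, 0, 0, -0.2, 0, 0, 0, 0, -0.4, 0, 0, 0, 0, -0.8, 0, 0, 0, 0, -0.8, 0, 0, 0, 0, -0.8, 0, 0, 0, 0, -0.8, 0, 0, 0, 0, -0.8, 0, 0, 0, 0, -0.8, 0]

```text
time: 37.9
eef_pos: [0.4774, 0.3539, 0.2038]
tcp_rot: [-0.03, 1.0, -0.0, -0.0]
contact_force: [0.9, 0.5, -0.4]
opening: 0.096
finger_force: 50.6
```

Emit:
arm_command:
  steps: [0, 0, 0, -0.8, 0, 0, 0, 0, 0, 0, 0, 0, 0, 0, 0]

```text
time: 38.15
eef_pos: [0.4784, 0.3544, 0.224]
tcp_rot: [-0.03, 1.0, 0.001, 0.001]
contact_force: [-0.7, -0.4, -0.9]
opening: 0.094
finger_force: 50.6
```

```bash
python3 - <<'E'
from h import *
print(delta([.539,-.0622,.22],np.radians(87.4)))
E
```

```text
[array([0.4784, 0.3544, 0.224 ]), array([ -1.43, -16.78,   0.15]), 93.4, np.float64(1.05)]
```

Emit:
arm_command:
  steps: [0, -0.07, -0.58, 0, 0, 0, -0.08, -0.9, 0, 0, 0, -0.08, -0.9, 0, 0, 0, -0.08, -0.9, 0, 0, 0, -0.08, -0.9, 0, 0, 0, -0.08, -0.9, 0, 0, 0, -0.08, -0.9, 0, 0, 0, -0.08, -0.9, 0, 0]

```text
time: 38.82
eef_pos: [0.5026, 0.1813, 0.2202]
tcp_rot: [-0.03, 1.0, -0.0, -0.002]
contact_force: [-0.2, 0.8, -0.8]
opening: 0.096
finger_force: 50.6
```

Emit:
arm_command:
  steps: [0, -0.08, -0.9, 0, 0, 0, -0.08, -0.9, 0, 0, 0, -0.08, -0.9, 0, 0, 0, -0.08, -0.9, 0, 0, 0, -0.08, -0.9, 0, 0, 0, -0.08, -0.9, 0, 0, 0, -0.08, -0.9, 0, 0, 0, -0.08, -0.9, 0, 0]

```text
time: 39.48
eef_pos: [0.529, 0.0031, 0.2203]
tcp_rot: [-0.029, 1.0, 0.0, -0.002]
contact_force: [0.3, 1.1, -1.3]
opening: 0.093
finger_force: 50.6
```

Emit:
arm_command:
  steps: [0, -0.08, -0.9, 0, 0, 0, -0.04, -0.9, 0, 0, 0, 0, -0.9, 0, 0.5, 0, 0, 0, 0, 0.55, 0, 0, 0, 0, 0, 0, 0, 0, 0, 0, 0, 0, 0, 0, 0, 0, 0, 0, 0, 0]

```text
time: 40.15
eef_pos: [0.5371, -0.062, 0.2221]
tcp_rot: [0.022, 1.0, 0.0, -0.001]
contact_force: [-0.2, -1.2, -0.7]
opening: 0.096
finger_force: 50.6
```

```bash
python3 - <<'E'
from h import *
print(delta([.539,-.0620,.0777],np.radians(87.4)))
E
```

```text
[array([ 0.5371, -0.062 ,  0.2221]), array([-0.08,  0.  ,  5.78]), 87.47, np.float64(0.01)]
```

Emit:
arm_command:
  steps: [0, -0.06, 0, 0.6, 0, 0, 0, 0, 0.8, 0, 0, 0, 0, 0.8, 0, 0, 0, 0, 0.8, 0, 0, 0, 0, 0.6, 0, 0, 0, 0, 0.6, 0, 0, 0, 0, 0.4, 0, 0, 0, 0, 0, 0]

```text
time: 40.82
eef_pos: [0.5375, -0.0617, 0.1053]
tcp_rot: [0.022, 1.0, 0.001, -0.002]
contact_force: [-0.1, -0.1, -1.0]
opening: 0.093
finger_force: 50.6
```

Emit:
arm_command:
  steps: [0, 0, 0, 0.3, 0, 0, 0, 0, 0.3, 0, 0, 0, 0, 0.2, 0, 0, 0, 0, 0.1, 0, 0, 0, 0, 0, 0, 0, 0, 0, 0, 0]

```text
time: 41.32
eef_pos: [0.5392, -0.0627, 0.0854]
tcp_rot: [0.023, 1.0, -0.0, 0.0]
contact_force: [-0.3, 0.2, -0.7]
opening: 0.096
finger_force: 50.6
```

```bash
python3 - <<'E'
from h import *
print(delta([.539,-.062,.0777],np.radians(87.4)),ctrl.get_state()["contact_force"])
E
```

```text
[array([ 0.5392, -0.0627,  0.0854]), array([0.01, 0.03, 0.31]), 87.38, np.float64(-0.0)] [-0.25090058  0.23012067 -0.72469858]
```

Emit:
arm_command:
  steps: [0, 0, 0, 0.1, 0, 0, 0, 0, 0.1, 0, 0, 0, 0, 0.1, 0, 0, 0, 0, 0.04, 0, 0, 0, 0, 0, 0, 0, 0, 0, 0, 0]

```text
time: 41.82
eef_pos: [0.54, -0.0628, 0.0777]
tcp_rot: [0.023, 1.0, -0.0, 0.001]
contact_force: [-0.1, 0.3, 4.0]
opening: 0.096
finger_force: 51.1
```

Emit:
arm_command:
  steps: [30, 0, 0, 0, 0, 30, 0, 0, 0, 0, 30, 0, 0, 0, 0, 30, 0, 0, 0, 0, 30, 0, 0, -0.3, 0, 30, 0, 0, -0.6, 0, 30, 0, 0, -0.8, 0, 30, 0, 0, -0.8, 0]

```text
time: 42.48
eef_pos: [0.5385, -0.0625, 0.1398]
tcp_rot: [0.023, 1.0, 0.0, -0.001]
contact_force: [0.3, -0.1, 0.9]
opening: 0.303
finger_force: 0.0
```

Emit:
arm_command:
  steps: [30, 0, 0, -0.8, 0, 30, 0, 0, -0.8, 0, 30, 0, 0, -0.8, 0, 30, 0, 0, -0.8, 0, 30, 0.8, 0, -0.8, 0, 30, 0.8, 0, -0.8, 0, 30, 0, 0, 0, 0, 30, 0, 0, 0, 0]

```text
time: 43.15
eef_pos: [0.4994, -0.061, 0.2614]
tcp_rot: [0.023, 1.0, -0.001, 0.002]
contact_force: [-0.4, 0.7, -0.1]
opening: 0.297
finger_force: 0.0
```

```bash
python3 - <<'E'
from h import *
print(delta([.43,-.0373,.10],np.radians(87.4)))
c=cam("wrist");im=ctrl.read_camera("wrist");np.save("w14.npy",im)
for s in(-.06,-.02,.06): print(s,topcentre(c,im,.5396+s*.045,-.0422+s,.106,-.045).tolist())
cv2.imwrite("pics/w14.png",cv2.resize(im[60:310,60:440,::-1],None,fx=2,fy=2,interpolation=2))
E
```

```text
[array([ 0.4994, -0.061 ,  0.2614]), array([2.84, 0.83, 6.44]), 87.36, np.float64(-0.01)]
-0.06 [[-3.5, 4.5], [-3.5, 4.5], [-4.0, 5.5], [-4.0, 5.0], [-3.5, 8.5], [-3.5, 8.0], [-3.5, 4.5], [-4.0, 4.5], [-4.0, 4.5], [-4.0, 4.0], [-4.5, 8.5], [-3.5, 8.5]]
-0.02 [[-4.0, 4.5], [-4.0, 4.0], [-3.5, 4.0], [-4.5, 4.0], [-4.5, 4.0], [-4.5, 4.0], [-3.5, 4.0], [-4.5, 4.0], [-4.5, 4.0], [-4.5, 4.0], [-4.5, 4.0], [-4.5, 4.0]]
0.06 [[-17.0, 5.0], [-13.5, 4.0], [-18.0, 4.5], [-18.0, 5.0], [-17.0, 4.0], [-13.5, 4.5], [-17.5, 4.5], [-17.5, 4.0], [-17.0, 4.5], [-14.5, 4.5], [-18.0, 4.0], [-18.0, 17.5]]
```

View pics/w14.png

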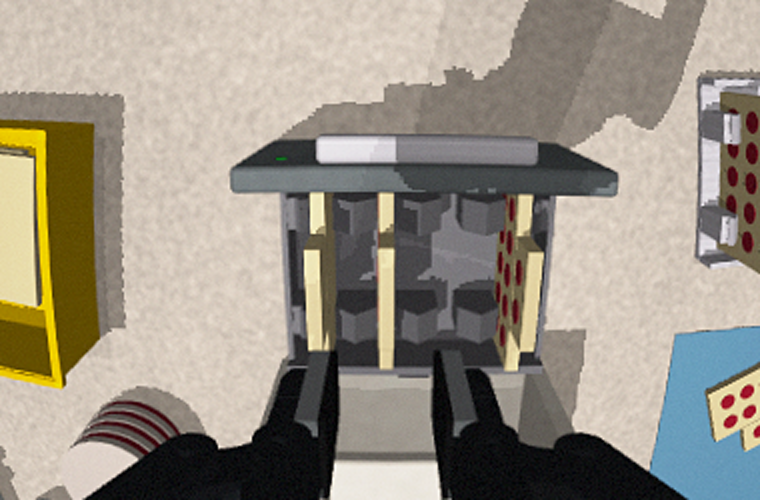

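All three B panels stand level in the drawer at crop x≈317, 386 and 530, and the lip is at (427,150). I go in front of the lip with the gripper shut.

Emit:
arm_command:
  steps: [0, 0.6, 0.4, 0, 0, 0, 0.8, 0.43, 0, 0, 0, 0.8, 0, 0, 0, 0, 0.64, 0, 0, 0, 0, 0, 0, 0.5, 0, 0, 0, 0, 0.8, 0, 0, 0, 0, 0.8, 0, 0, 0, 0, 0, 0]

```text
time: 43.87
eef_pos: [0.4262, -0.0358, 0.2013]
tcp_rot: [0.023, 1.0, 0.002, -0.005]
contact_force: [-0.0, 0.3, -0.7]
opening: 0.001
finger_force: 0.0
```

Emit:
arm_command:
  steps: [0, 0, 0, 0, 0, 0, 0, 0, 0.8, 0, 0, 0, 0, 0.8, 0, 0, 0, 0, 0.8, 0, 0, 0, 0, 0.8, 0, 0, 0, 0, 0.8, 0, 0, 0, 0, 0, 0, 0, 0, 0, 0, 0]

```text
time: 44.53
eef_pos: [0.4292, -0.0368, 0.107]
tcp_rot: [0.023, 1.0, 0.0, -0.001]
contact_force: [0.6, 0.3, 0.3]
opening: -0.001
finger_force: 0.0
```

```bash
python3 - <<'E'
from h import *
print(delta([.43,-.0373,.10],np.radians(87.4)),ctrl.get_state()["contact_force"])
E
```

```text
[array([ 0.4292, -0.0368,  0.107 ]), array([-0.03, -0.02,  0.28]), 87.38, np.float64(-0.0)] [0.61543943 0.29743387 0.32942245]
```

Emit:
arm_command:
  steps: [0, 0, 0, 0.36, 0, 0, -0.1, 0, 0, 0, 0, -0.1, 0, 0, 0, 0, -0.1, 0, 0, 0, 0, -0.1, 0, 0, 0, 0, -0.15, 0, 0, 0, 0, -0.2, 0, 0, 0, 0, -0.2, 0, 0, 0]

```text
time: 45.2
eef_pos: [0.4533, -0.038, 0.098]
tcp_rot: [0.023, 1.0, -0.0, 0.0]
contact_force: [-1.5, 0.2, 0.4]
opening: 0.002
finger_force: 0.6
```

Emit:
arm_command:
  steps: [0, -0.2, 0, 0, 0, 0, -0.25, 0, 0, 0, 0, -0.25, 0, 0, 0, 0, -0.25, 0, 0, 0, 0, -0.25, 0, 0, 0, 0, -0.25, 0, 0, 0, 0, -0.25, 0, 0, 0, 0, -0.25, 0, 0, 0]

```text
time: 45.87
eef_pos: [0.5021, -0.0403, 0.0977]
tcp_rot: [0.023, 1.0, -0.0, -0.0]
contact_force: [-1.5, -0.8, -0.0]
opening: -0.0
finger_force: 0.6
```

Emit:
arm_command:
  steps: [0, -0.25, 0, 0, 0, 0, -0.25, 0, 0, 0, 0, -0.25, 0, 0, 0, 0, -0.25, 0, 0, 0, 0, -0.25, 0, 0, 0, 0, -0.25, 0, 0, 0, 0, -0.2, 0, 0, 0, 0, -0.2, 0, 0, 0]

```text
time: 46.53
eef_pos: [0.5496, -0.0423, 0.0978]
tcp_rot: [0.023, 1.0, 0.0, -0.0]
contact_force: [-1.8, -0.4, -0.3]
opening: 0.001
finger_force: 0.6
```

Emit:
arm_command:
  steps: [0, -0.2, 0, 0, 0, 0, -0.2, 0, 0, 0, 0, -0.2, 0, 0, 0, 0, -0.2, 0, 0, 0, 0, -0.2, 0, 0, 0, 0, -0.2, 0, 0, 0, 0, -0.15, 0, 0, 0, 0, -0.15, 0, 0, 0]

```text
time: 47.2
eef_pos: [0.5868, -0.0441, 0.0978]
tcp_rot: [0.023, 1.0, -0.0, 0.0]
contact_force: [-2.1, -0.9, 0.3]
opening: 0.001
finger_force: 0.6
```

Emit:
arm_command:
  steps: [0, -0.1, 0, 0, 0, 0, -0.1, 0, 0, 0, 0, -0.1, 0, 0, 0, 0, -0.1, 0, 0, 0, 0, -0.1, 0, 0, 0]

```text
time: 47.62
eef_pos: [0.5932, -0.0442, 0.0979]
tcp_rot: [0.022, 1.0, 0.0, -0.01]
contact_force: [-25.7, -0.6, 18.6]
opening: 0.004
finger_force: 13.1
```

Emit:
arm_command:
  steps: [0, 0.3, 0, 0, 0, 0, 0.5, 0, 0, 0, 0, 0.8, 0, 0, 0, 0, 0.8, 0, 0, 0, 0, 0.8, 0, 0, 0, 0, 0.8, 0, 0, 0, 0, 0, 0, 0, 0, 0, 0, 0, 0, 0]

```text
time: 48.28
eef_pos: [0.4992, -0.04, 0.098]
tcp_rot: [0.023, 1.0, -0.0, 0.001]
contact_force: [0.2, -0.1, 0.2]
opening: -0.0
finger_force: 0.0
```

Emit:
arm_command:
  steps: [0, 0.4, 0, -0.8, 0, 0, 0.4, 0, -0.8, 0, 0, 0, 0, -0.8, 0, 0, 0, 0, -0.8, 0, 0, 0, 0, -0.8, 0, 0, 0, 0, -0.8, 0, 0, 0, 0, 0, 0, 0, 0, 0, 0, 0]

```text
time: 48.95
eef_pos: [0.481, -0.0395, 0.2196]
tcp_rot: [0.023, 1.0, -0.001, 0.002]
contact_force: [0.4, 0.1, -0.0]
opening: 0.0
finger_force: 0.0
```

```bash
python3 - <<'E'
from h import *
print(delta([.43,-.0373,.10]))
c=cam("wrist");im=ctrl.read_camera("wrist");np.save("w15.npy",im)
# before: lip profile in w2, now: brightness profile along drawer axis at z=.118
d=np.load("w2c.npz");c2=(d["K"],d["R"],d["t"]);im2=np.load("w2.npy")
for cc,I,x0,x1 in((c2,im2,.43,.50),(c,im,.59,.66)):
    xs=np.arange(x0,x1,.002)
    for off in(-.03,.0,.04):
        uv=proj(cc,[(x,-.0377-.045*(x-.44)+off,.118) for x in xs],True).astype(np.float32)
        g=cv2.remap(cv2.cvtColor(I,cv2.COLOR_RGB2GRAY),uv[:,0:1],uv[:,1:2],1)[:,0]
        print(x0,off,g.tolist())
E
```

```text
[array([ 0.481 , -0.0395,  0.2196]), array([2.07, 0.  , 4.77]), 87.38]
0.43 -0.03 [204, 207, 205, 205, 195, 203, 142, 136, 143, 142, 159, 227, 225, 228, 228, 221, 184, 89, 119, 124, 126, 127, 125, 104, 70, 74, 71, 54, 44, 73, 88, 87, 90, 89, 89]
0.43 0.0 [207, 207, 185, 135, 137, 135, 133, 130, 130, 136, 137, 176, 226, 223, 226, 227, 217, 111, 90, 124, 129, 126, 128, 124, 94, 75, 74, 76, 51, 45, 73, 87, 88, 86, 87]
0.43 0.04 [201, 199, 193, 176, 123, 124, 120, 117, 123, 120, 119, 110, 166, 215, 207, 212, 210, 202, 138, 87, 117, 115, 115, 110, 67, 53, 71, 74, 76, 52, 43, 79, 82, 80, 82]
0.59 -0.03 [13, 9, 5, 9, 12, 5, 6, 11, 11, 3, 17, 9, 10, 13, 8, 8, 9, 10, 6, 10, 2, 2, 8, 9, 11, 8, 11, 6, 7, 9, 15, 14, 7, 6, 8, 11]
0.59 0.0 [15, 12, 17, 11, 16, 15, 10, 15, 17, 15, 11, 8, 160, 48, 45, 75, 96, 104, 107, 106, 101, 91, 79, 78, 105, 154, 185, 204, 206, 204, 207, 198, 103, 11, 12, 9]
0.59 0.04 [8, 12, 12, 6, 11, 9, 9, 9, 16, 9, 12, 8, 8, 8, 11, 11, 9, 6, 14, 14, 14, 14, 16, 8, 11, 12, 10, 6, 6, 9, 10, 10, 10, 9, 11, 9]
```

Emit:
arm_command:
  steps: [0, 0, 0.9, 0, 0, 0, 0, 0.9, 0, 0, 0, 0, 0.9, 0, 0, 0, 0, 0.9, 0, 0, 0, 0, 0.9, 0, 0, 0, 0, 0.9, 0, 0, 0, 0, 0.9, 0, 0, 0, 0, 0, 0, 0]

```text
time: 49.67
eef_pos: [0.4855, 0.1211, 0.2158]
tcp_rot: [0.021, 1.0, 0.001, -0.002]
contact_force: [-0.6, -0.6, -0.3]
opening: 0.0
finger_force: 0.0
```

```bash
python3 - <<'E'
from h import *
c=cam("top");im=ctrl.read_camera("top");im2=np.load("top0.npy")
w=cam("wrist");iw=ctrl.read_camera("wrist")
g=lambda I:cv2.cvtColor(I,cv2.COLOR_RGB2GRAY)
def prof(cc,I,x0,x1,off,fish):
    xs=np.arange(x0,x1,.003)
    uv=proj(cc,[(x,-.0377-.045*(x-.44)+off,.118) for x in xs],fish).astype(np.float32)
    print(x0,off,cv2.remap(g(I),uv[:,0:1],uv[:,1:2],1)[:,0].tolist())
for off in(-.03,.04):
    prof(c,im2,.43,.49,off,False); prof(c,im,.56,.67,off,False); prof(w,iw,.56,.67,off,True)
E
```

```text
0.43 -0.03 [135, 128, 118, 106, 100, 97, 101, 117, 136, 144, 141, 125, 103, 93, 92, 91, 85, 75, 66, 61]
0.56 -0.03 [142, 141, 141, 134, 121, 110, 104, 102, 105, 106, 104, 99, 90, 89, 107, 133, 148, 149, 137, 115, 98, 99, 103, 107, 121, 143, 156, 162, 163, 163, 162, 163, 164, 164, 164, 163, 162]
0.56 -0.03 [40, 46, 44, 45, 45, 42, 41, 41, 42, 43, 40, 52, 80, 91, 173, 203, 199, 198, 79, 50, 93, 112, 107, 107, 89, 87, 133, 33, 10, 10, 9, 7, 8, 13, 12, 10, 12]
0.43 0.04 [102, 99, 99, 99, 98, 99, 97, 99, 113, 133, 144, 143, 130, 109, 96, 93, 91, 83, 71, 63]
0.56 0.04 [143, 135, 123, 110, 104, 104, 103, 103, 104, 104, 103, 102, 99, 90, 82, 101, 129, 147, 151, 143, 123, 107, 101, 99, 101, 115, 137, 154, 162, 163, 163, 163, 162, 162, 163, 163, 164]
0.56 0.04 [42, 44, 44, 37, 44, 40, 43, 39, 42, 41, 42, 40, 51, 18, 13, 14, 10, 15, 14, 13, 13, 7, 10, 15, 15, 16, 14, 16, 14, 11, 17, 9, 16, 14, 9, 15, 10]
```

Emit:
arm_command:
  steps: [0, 0, -0.9, 0, 0, 0, 0, -0.9, 0, 0, 0, 0, -0.9, 0, 0, 0, 0, -0.9, 0, 0, 0, 0, -0.9, 0, 0, 0, 0, -0.9, 0, 0, 0, 0, -0.9, 0, 0, 0, 0, 0, 0, 0]

```text
time: 50.43
eef_pos: [0.4786, -0.043, 0.2171]
tcp_rot: [0.025, 1.0, -0.001, -0.001]
contact_force: [0.6, 0.1, -0.3]
opening: 0.0
finger_force: 0.0
```

Emit:
arm_command:
  steps: [0, -0.8, 0, 0.8, 0, 0, -0.8, 0, 0.8, 0, 0, 0, 0, 0.8, 0, 0, 0, 0, 0.8, 0, 0, 0, 0, 0.8, 0, 0, 0, 0, 0.8, 0, 0, 0, 0, 0, 0, 0, 0, 0, 0, 0]

```text
time: 51.1
eef_pos: [0.5177, -0.0409, 0.0963]
tcp_rot: [0.023, 1.0, 0.001, -0.002]
contact_force: [0.1, -0.1, 0.6]
opening: 0.002
finger_force: 0.0
```

Emit:
arm_command:
  steps: [0, -0.6, 0, 0, 0, 0, -0.6, 0, 0, 0, 0, -0.5, 0, 0, 0, 0, -0.3, 0, 0, 0, 0, 0, 0, 0, 0, 0, 0, 0, 0, 0]

```text
time: 51.6
eef_pos: [0.5694, -0.0434, 0.0987]
tcp_rot: [0.023, 1.0, -0.0, 0.0]
contact_force: [-0.5, 0.2, -0.0]
opening: 0.001
finger_force: 0.0
```

Emit:
arm_command:
  steps: [0, -0.1, 0, 0, 0, 0, -0.1, 0, 0, 0, 0, 0, 0, 0, 0]

```text
time: 51.85
eef_pos: [0.574, -0.0435, 0.098]
tcp_rot: [0.023, 1.0, -0.0, 0.0]
contact_force: [0.7, 0.4, 0.1]
opening: 0.001
finger_force: 0.0
```

Emit:
arm_command:
  steps: [0, -0.1, 0, 0, 0, 0, 0, 0, 0, 0, 0, 0, 0, 0, 0]

```text
time: 52.1
eef_pos: [0.5765, -0.0436, 0.0978]
tcp_rot: [0.023, 1.0, -0.0, -0.0]
contact_force: [-0.2, -0.5, 0.4]
opening: -0.003
finger_force: 0.0
```

Emit:
arm_command:
  steps: [0, -0.2, 0, 0, 0, 0, -0.2, 0, 0, 0, 0, 0, 0, 0, 0]

```text
time: 52.35
eef_pos: [0.5876, -0.0442, 0.0981]
tcp_rot: [0.023, 1.0, -0.0, 0.001]
contact_force: [0.1, 0.6, -0.5]
opening: -0.003
finger_force: 0.0
```

Emit:
arm_command:
  steps: [0, -0.1, 0, 0, 0, 0, -0.1, 0, 0, 0, 0, 0, 0, 0, 0]

```text
time: 52.6
eef_pos: [0.5919, -0.0443, 0.0978]
tcp_rot: [0.023, 1.0, -0.0, 0.0]
contact_force: [0.5, -0.9, -0.1]
opening: -0.004
finger_force: 0.0
```

Emit:
arm_command:
  steps: [0, -0.1, 0, 0, 0, 0, 0, 0, 0, 0, 0, 0, 0, 0, 0]

```text
time: 52.85
eef_pos: [0.5932, -0.0443, 0.0976]
tcp_rot: [0.023, 1.0, 0.0, -0.001]
contact_force: [-2.5, -0.5, 0.6]
opening: -0.002
finger_force: 1.6
```

Contact starts only at the earlier stop position, so the drawer stayed home and the catch holds. I retreat and do a final check.

Emit:
arm_command:
  steps: [0, 0.4, 0, 0, 0, 0, 0.8, 0, 0, 0, 0, 0.8, 0, 0, 0, 0, 0.8, 0, 0, 0, 0, 0.5, 0, -0.8, 0, 0, 0, 0, -0.8, 0, 0, 0, 0, -0.8, 0, 0, 0, 0, -0.8, 0]

```text
time: 53.52
eef_pos: [0.5109, -0.0405, 0.1787]
tcp_rot: [0.023, 1.0, -0.0, 0.001]
contact_force: [-0.0, -0.2, 0.1]
opening: 0.0
finger_force: 0.0
```

Emit:
arm_command:
  steps: [0, 0, 0.9, -0.5, 0, 0, 0, 0.9, 0, 0, 0, 0, 0.9, 0, 0, 0, 0, 0.9, 0, 0, 0, 0, 0.9, 0, 0, 0, 0, 0.9, 0, 0, 0, 0, 0, 0, 0, 0, 0, 0, 0, 0]

```text
time: 54.18
eef_pos: [0.5174, 0.095, 0.1903]
tcp_rot: [0.022, 1.0, -0.0, 0.001]
contact_force: [-0.1, 0.0, 0.3]
opening: -0.003
finger_force: 0.0
```

```bash
python3 - <<'E'
from h import *
c=cam("top");im=ctrl.read_camera("top")
xs=np.arange(.56,.67,.003)
for off in(-.03,.04):
    uv=proj(c,[(x,-.0377-.045*(x-.44)+off,.118) for x in xs]).astype(np.float32)
    g=cv2.remap(cv2.cvtColor(im,cv2.COLOR_RGB2GRAY),uv[:,0:1],uv[:,1:2],1)[:,0];print("lip",xs[8:22][g[8:22].argmax()])
m=hsv(im,(15,30,80),(40,150,255)); b=m[185:255,335:410]; print("ivory px in tub",(b>0).sum())
n,l,st,ce=cv2.connectedComponentsWithStats(m[195:260,120:215])
print([(s[:4].tolist(),int(s[4])) for s in st[1:] if s[4]>40])
print(ctrl.get_state()["contact_force"])
print(ctrl.sign_off())
E
```

```text
lip 0.6110000000000001
lip 0.6140000000000001
ivory px in tub 2138
[([36, 17, 10, 39], 183), ([10, 18, 12, 39], 218)]
[ 0.25333626  0.0879753  -0.74098709]
the job is handed in; nothing more can be done
None
```

The job is handed in at about 54 s: both spent panels are in the tub, the three shouldered panels stand in their own drawer slots, the plain panels and the dishes were not handled, and the drawer is fully home with its catch holding.

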